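Clear the bottle and index the tube rotator

TASK

A red-capped reagent bottle has been left in front of the tube rotator, where the rotator's tubes would hit it. First move the bottle away and stand it upright in the blue tray; then turn the rotator's wheel by hand until the orange mark on its rim points straight up, and leave it there. Do not knock anything over or disturb the other things on the bench.

Things in the scene. Friction and masses are not known exactly. Their poses are not given: they have to be found in the camera images.
- bottle_center (a point): White reagent bottle with a red cap, 62 mm diameter, 137 mm tall, about 0.12 kg, upright on the bench in front of the wheel's right part (as the robot sees it). This point is its centre, 68.5 mm above its foot; z is its upward axis. The red cap is a 32 mm cylinder, the top 28 mm of the bottle; it is fixed and can be pinched from above.
- tray: Shallow open blue tray, 134 x 172 mm (its x and y) outside and 30 mm high, fixed on the bench. Origin: centre of its underside, at bench height. Its floor and walls are 3 mm thick. The bottle belongs inside it, standing upright on its floor.
- rotator: Fixed stand of the bench tube rotator: grey base plate 200 x 150 x 12 mm with a white motor housing at the back, 147 mm high. Origin on the bench right below the wheel's centre. Its x axis is the wheel's axle and points away from the robot, z is up. The housing begins 70 mm behind the origin (+x); the base plate spans x -30 to +170 mm.
- wheel_center (a point): Centre of the rotator's upright white wheel: a disc of 170 mm diameter, 14 mm thick, in the stand's y-z plane; its top is 190 mm above the bench. The plain rim can be pinched from above. Two capped 22 mm tubes run through it along the axle, 50 mm out, 90 degrees either side of the mark, 58 mm to the front: pinch no deeper than 18 mm. This point's z axis points to the mark.
- mark (a point): Orange mark on the wheel's rim, 16 mm wide and 12 mm deep radially, seen from the front and from above. This point lies on the rim's outer surface, 85 mm from the axle, in the middle of the wheel's thickness.
- wheel (a joint): Angle of the wheel in rad, without stops. 0: the mark points straight up. It grows as the mark moves from the top to the robot's right (right-hand turn about the rotator's x axis). At first 1.1 to 2.05: the mark is at the right, behind the bottle. The wheel turns freely with slight friction (0.04 N m, 0.5 N at the rim) and stays where it is left.
- timer_center (a point): Small white timer, 62 x 62 x 19 mm, bystander. Its centre.
- spare_tube_center (a point): Capped tube lying on the bench, 112 mm long and 21 mm thick, orange cap, bystander. Its centre.
- petri_center (a point): Round dish, 91 mm diameter and 16 mm high, bystander. Its centre.
- tube_rack_center (a point): White tube rack, 68 x 118 x 54 mm, bystander. Its centre.

How it is judged:
By the outcome, as a careful person would: the job done as asked, in the order asked, and still so for the second after the job is handed in, with the robot touching nothing.
It also fails if it takes over 61 s, if anything falls off the work surface, if the arm or the gripper's body presses on something with over 40 N, if the wrist force passes 120 N, or if a joint passes its speed limit or range.

ROBOT

A 6-joint arm with a two-finger parallel gripper is mounted at the origin on a cart in front of the work surface, level with it; the furniture and walls round the work are solid. World frame = base frame: x ahead of the robot, y to its left, z up, the work surface at z = 0. Lengths are in m, angles in rad, forces in N, time in s.
With the tool pointing down it reaches from about 0.375 to 0.975 m from the base axis. Payload 3.8 kg.
Tool frame: the origin (TCP) lies on the centre line of the jaws, within the pads' length; the fingertips stand 25 mm ahead of it and the grasp point (between the pads) lies 6 mm ahead of it; z points along the fingers, y is the direction in which the jaws open and shut (so a half turn about z gives the same grasp; the last joint's range is limited). The gripper opens to 85 mm and grips with 20 to 120 N. Pads are 22 mm wide; open, the fingers measure 114 mm over their backs; the gripper's body (76 mm by 85 mm) begins 54 mm behind the grasp point. The pads swing forward as they close: fully open they stand 13 mm farther back than shut.
Start: joints at [-1.22, 0.264, 1.604, -0, 1.274, -0.037], TCP at [0.255, -0.625, 0.256] pointing down, gripper open.
Joint ranges: [-2.63, 2.63], [-0.94, 2.18], [0.31, 2.57], [-1.31, 4.45], [0, 2.66], [-2.55, 2.55]. Speed limits (rad/s): [2.57, 2.57, 3.14, 3.14, 3.14, 3.14].

INTERFACE

Orientations are given as a rotation vector (axis times angle).
In Python, from workcell import bot gives the robot as it stands.
- The arm moves only by the tool servo_tool, never from a script. Its argument "moves" is a list of rows, each a list of 3 entries, a list of its own where there are three numbers: the closure in counts, from 0 (fully open) to 255 (shut), then the shift along the tool's x, y, z in m, then the turn about the tool's z in rad. A call has exactly 8 rows; each row shifts and turns the pose as measured when the row begins, along the tool's axes as they then stand; what a row does not reach is not made up. A row lasts 1/12 s, in which the tool goes at most 41.7 mm and 7.16 degrees, less where a joint would pass 70% of its speed; a pose out of reach is approached as far as the arm can. A call is refused whole if a number of a shift passes 0.0417 or a number of a turn 0.125, either way. A call with a gripper value outside its range is refused whole. The fingers move at their own pace and stop on an object; "newtons" is the grip in N (left out, the last holds). Time passes only in rows, so rows that do not move let the fingers close, or fill a call up. It gives the time, the measured TCP pose, the force and the opening at its end, in the units of the state.
- bot.read_state(): the state, without advancing time (a new reading comes with each control period).
- bot.read_camera(name): name is "scene" or "side" or "wrist"; returns a dict with "pixels" (400x640x3 uint8, red, green, blue), "depth" (400x640 float32, m along the optical axis (not along the pixel's ray), 0 where there is no reading), "intrinsics" (3x3 intrinsics, pixels), "dist" ([k1, k2, p1, p2, k3] as OpenCV has them; the pictures are not rectified), "R" (3x3) and "t" (3): a world point X has camera coordinates R X + t. Camera axes: x right, y down, z forward; pixel columns grow to the right and rows downward; lengths in m; the calibration is good to about 2 mm. A picture is of the moment at which its call begins.
- bot.finish_job(): hands the job in, once; it reports no verdict.
The state is a dict: "time": time; "q": joint angles; "joint_vel": joint speeds; "joint_torque": joint torques, N m; "tool_pos": TCP position; "tcp_rot": TCP orientation; "wrist_force": force on the tool from outside, world axes, zero at the start; "torque": the same for the moment, N m; "width": opening from 0.0 (shut) to 1.0 (fully open).
Only numpy, scipy, OpenCV 4.12 (cv2) and the standard library are available. Lean on these libraries where they do the work, as an engineer would, in place of code of your own. Each camera call takes 0.05 s, during which the arm holds its last target.

## Working session

There is one attempt and no reset: what is moved stays moved. The work goes in short steps, Python scripts to look and compute and a tool call to move; the robot and the scene stay as the last step left them, time stands still between calls to the robot, and variables do not carry over. Pictures are saved under pics/ and viewed, and the job is handed in when it is done.

Besides the shell and the picture viewer there is one more tool, called by a JSON object that holds its "fn" and its "kwargs". servo_tool: Moves the arm, as the interface text tells. Its arguments: {"type":"object","properties":{"moves":{"type":"array","items":{"type":"array"}},"newtons":{"type":"number"}},"required":["moves"]}

```bash
mkdir -p pics
cat > h.py <<'E'
import numpy as np, cv2
from workcell import bot
def snap(n,f):
    c=bot.read_camera(n); cv2.imwrite(f'pics/{f}.png',c['pixels'][:,:,::-1]); np.savez(f'pics/{f}.npz',**c); return c
def load(f): return dict(np.load(f'pics/{f}.npz'))
def pt(c,u,v,z=None):
    p=cv2.undistortPoints(np.array([[[u,v]]],float),c['intrinsics'],c['dist'])[0,0]
    if z is None: z=c['depth'][int(round(v)),int(round(u))]
    return c['R'].T@(np.array([p[0]*z,p[1]*z,z])-c['t'])
def ray(c,u,v,axis,val):
    p=cv2.undistortPoints(np.array([[[u,v]]],float),c['intrinsics'],c['dist'])[0,0]
    d=c['R'].T@np.array([p[0],p[1],1]); o=-c['R'].T@c['t']
    return o+d*(val-o[axis])/d[axis]
E
python3 - <<'E'
from h import *
for n in ['scene','side','wrist']:
    c=snap(n,n+'0'); print(n,-c['R'].T@c['t'],c['R'][2])
print(bot.read_state())
E
```

```text
scene [-0.42506003  0.74279344  1.5899446 ] [ 0.50381901 -0.38015702 -0.7756591 ]
side [0.31190463 0.8766272  0.66841349] [ 0.20917478 -0.82994348 -0.51714576]
wrist [ 0.32871024 -0.59563226  0.37319217] [-0.28802543 -0.1154063  -0.95064333]
{'time': 0.15, 'q': array([-1.21987206e+00,  2.64608574e-01,  1.60509581e+00, -1.23326420e-05,
        1.27371679e+00, -3.68874270e-02]), 'joint_vel': array([ 0.0010214 , -0.00090743, -0.00495395, -0.00203332,  0.00056957,
       -0.00082095]), 'joint_torque': array([ 4.21021632e-04, -5.15905344e+01, -3.67960060e+01, -1.31949669e-04,
        8.07369972e-03,  5.36993596e-07]), 'tool_pos': array([ 0.25507564, -0.62436082,  0.25520963]), 'tcp_rot': array([-3.08094485e+00, -6.05020844e-01,  4.67167114e-04]), 'wrist_force': array([-0.66233447,  0.47704597,  0.08530775]), 'torque': array([0.02140199, 0.03725862, 0.00982269]), 'width': 1.0018334592222664}
```

View pics/scene0.png

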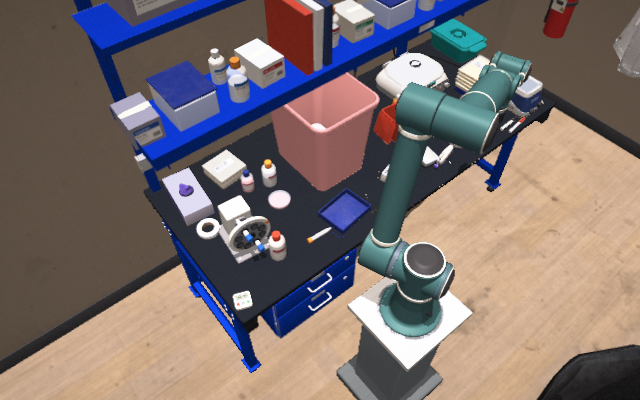

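View pics/side0.png

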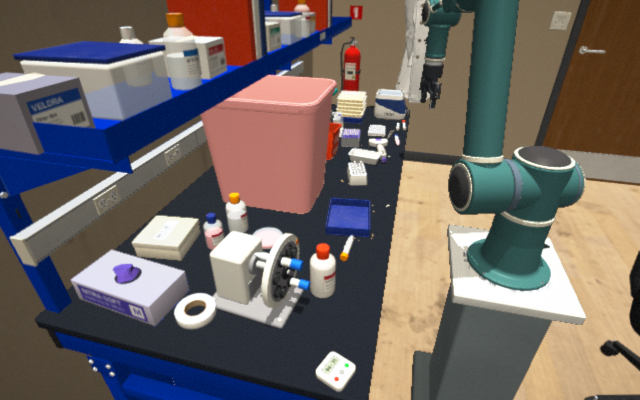

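View pics/wrist0.png

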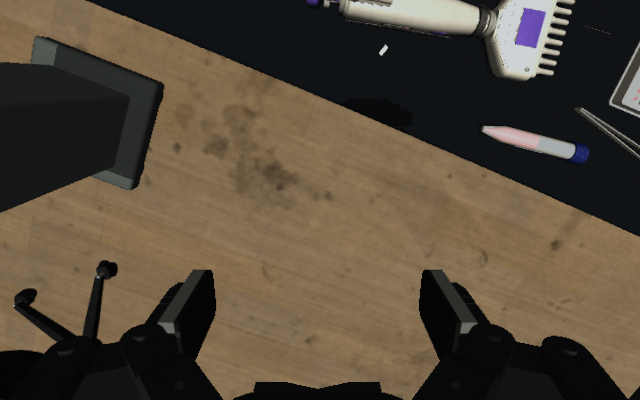

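The scene view shows the wheel at about (250,235), the bottle cap at (277,236) and the tray at (345,210). In the side view the cap is at (322,250) and the tray at (349,217). I'll enlarge both.

Run:
```python
from h import *
s=load('side0');a=s['pixels'][190:390,200:400,::-1]
cv2.imwrite('pics/sc.png',cv2.resize(a,(600,600),interpolation=cv2.INTER_CUBIC))
s=load('scene0');a=s['pixels'][170:310,190:390,::-1]
cv2.imwrite('pics/cc.png',cv2.resize(a,(800,560),interpolation=cv2.INTER_CUBIC))
for n in ['side0','scene0']:
    c=load(n)
    pts={'side0':[('cap',322,250),('body',322,278),('trayfloor',349,218),('timer',336,371),('spare',347,250),('wheel',283,268)],
     'scene0':[('cap',276,235),('body',278,248),('trayfloor',345,210),('timer',242,300),('spare',320,235),('wheel',250,225)]}[n]
    for k,u,v in pts: print(n,k,pt(c,u,v).round(3))
```

```text
side0 cap [0.469 0.239 0.135]
side0 body [0.464 0.258 0.067]
side0 trayfloor [ 0.463 -0.102  0.002]
side0 timer [0.387 0.451 0.017]
side0 spare [0.436 0.078 0.015]
side0 wheel [0.542 0.303 0.119]
scene0 cap [0.462 0.231 0.141]
scene0 body [0.443 0.24  0.088]
scene0 trayfloor [ 0.467 -0.105  0.008]
scene0 timer [0.385 0.445 0.02 ]
scene0 spare [0.434 0.052 0.011]
scene0 wheel [0.544 0.285 0.161]
```

View pics/sc.png

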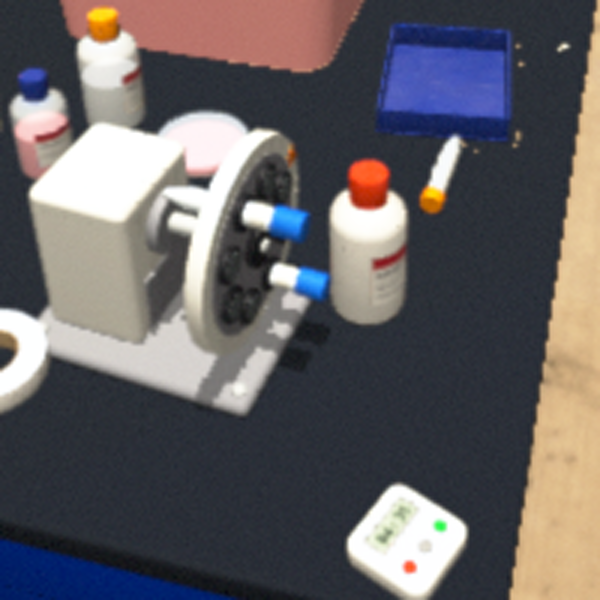

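View pics/cc.png

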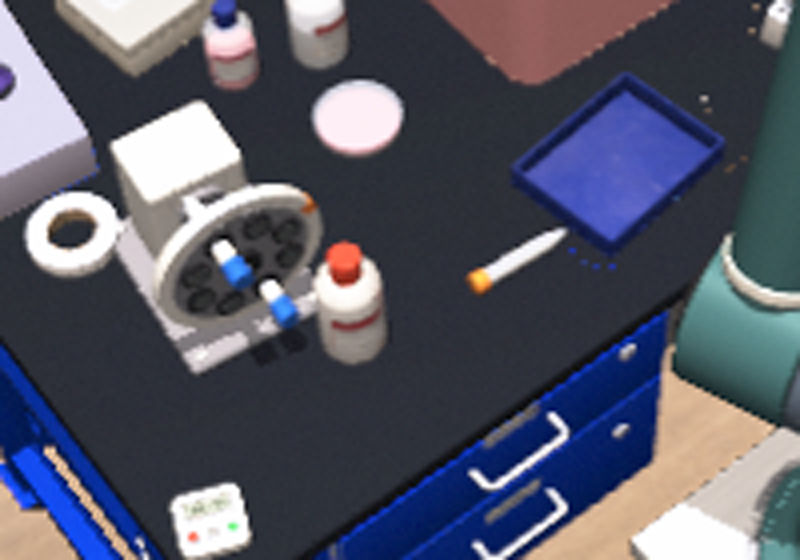

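```bash
cat >> h.py <<'E'
def cloud(c):
    v,u=np.mgrid[0:400,0:640]; m=c['depth']>0
    uv=np.stack([u[m],v[m]],1).astype(float)
    p=cv2.undistortPoints(uv[:,None],c['intrinsics'],c['dist'])[:,0]
    z=c['depth'][m]; P=np.c_[p*z[:,None],z]
    return (P-c['t'])@c['R'], c['pixels'][m].astype(int), uv
E
python3 - <<'E'
from h import *
from scipy.optimize import least_squares
for n in ['side0','scene0']:
    c=load(n);P,C,uv=cloud(c); 
    r,g,b=C.T
    m=(r>150)&(g<90)&(b<80)&(abs(P[:,0]-.47)<.06)&(abs(P[:,1]-.24)<.06)&(P[:,2]>.1)
    Q=P[m]; top=Q[Q[:,2]>.13]; print(n,'cap',m.sum(),Q.min(0).round(3),Q.max(0).round(3),'zp',np.percentile(Q[:,2],[5,95]).round(3))
    s=Q
    f=least_squares(lambda p:np.minimum(0,.016-np.hypot(*(s[:,:2]-p).T))+0*p[0],s[:,:2].mean(0)); 
    # body circle fit
    bd=P[(abs(P[:,0]-.46)<.06)&(abs(P[:,1]-.24)<.06)&(P[:,2]>.01)&(P[:,2]<.085)]
    bd=bd[np.hypot(bd[:,0]-.467,bd[:,1]-.235)<.045]
    f2=least_squares(lambda p:np.hypot(*(bd[:,:2]-p).T)-.031,[.47,.235],loss='soft_l1',f_scale=.002)
    print('body',f2.x.round(4),len(bd),'topmean',top.mean(0).round(4))
    # tray
    m=(b>90)&(r<70)&(g<80)&(abs(P[:,0]-.46)<.12)&(abs(P[:,1]+.1)<.15)&(P[:,2]<.05)&(P[:,2]>-.01)
    T=P[m]; up=T[T[:,2]>.0]; rect=cv2.minAreaRect((up[:,:2]*1000).astype(np.float32)); print('tray',rect,cv2.boxPoints(rect))
    # wheel plane
    m=(abs(P[:,0]-.55)<.06)&(abs(P[:,1]-.29)<.13)&(P[:,2]>.03)&(P[:,2]<.2)
    W=P[m]; best=0;rng=np.random.default_rng(0)
    for _ in range(3000):
        a=W[rng.choice(len(W),2,False)]; d=a[1]-a[0]; nn=np.array([d[1],-d[0]]); L=np.hypot(*nn)
        if L<.04: continue
        nn/=L
        if nn[0]<0: nn=-nn
        if nn[0]<.7: continue
        e=abs((W[:,:2]-a[0,:2])@nn)<.003
        if e.sum()>best: best=e.sum();bm=e;bn=nn
    F=W[bm]; q=F.mean(0);U,S,V=np.linalg.svd(F[:,:2]-q[:2]);nn=V[1]*np.sign(V[1][0])
    print('wheel n',nn.round(4),'yaw',np.degrees(np.arctan2(nn[1],nn[0])).round(2),'q',q.round(4),best,'zmax',F[:,2].max(),F[:,2].min())
    t=(F[:,:2]-q[:2])@np.array([-nn[1],nn[0]]); ct=(t.max()+t.min())/2
    cc=q[:2]+ct*np.array([-nn[1],nn[0]]); print('centre front face',cc.round(4),t.max()-t.min())
    # rim highest pts
    R=P[(abs(P[:,0]-.55)<.06)&(abs(P[:,1]-.29)<.13)&(P[:,2]>.182)&(P[:,2]<.2)]
    print('rimtop',R.mean(0).round(4),R.min(0).round(3),R.max(0).round(3),len(R))
    # mark
    m=(r>150)&(g<150)&(b<90)&(r-b>80)&(abs(P[:,0]-.55)<.06)&(abs(P[:,1]-.24)<.1)&(P[:,2]>.05)&(abs(P[:,0]-.47)>.05)
    print('mark',P[m].mean(0).round(4),m.sum(),uv[m].mean(0), P[m].min(0).round(3),P[m].max(0).round(3))
    if n=='scene0':print(P[m].round(3),C[m])
E
```

```text
side0 cap 114 [0.456 0.217 0.113] [0.485 0.246 0.136] zp [0.115 0.136]
body [0.4708 0.2286] 568 topmean [0.4704 0.2369 0.1341]
tray ((462.88751220703125, -96.71871185302734), (138.29693603515625, 182.66981506347656), 7.567625999450684) [[ 382.31287    -15.285918 ]
 [ 406.3698    -196.3647   ]
 [ 543.46216   -178.1515   ]
 [ 519.4052       2.9272766]]
wheel n [ 0.9942 -0.1074] yaw -6.16 q [0.5449 0.3139 0.1204] 1006 zmax 0.18857233805441836 0.030583716305814856
centre front face [0.543  0.2969] 0.16650574544793684
rimtop [0.5497 0.3001 0.1858] [0.541 0.265 0.182] [0.559 0.327 0.19 ] 128
mark [0.5356 0.2243 0.1392] 3 [296.33333333 240.33333333] [0.535 0.219 0.137] [0.536 0.228 0.141]
scene0 cap 19 [0.455 0.222 0.113] [0.479 0.243 0.141] zp [0.115 0.14 ]
body [0.4705 0.2254] 186 topmean [0.4609 0.2345 0.135 ]
tray ((468.86505126953125, -90.39501190185547), (157.25411987304688, 196.6561279296875), 8.440361976623535) [[ 376.65698     -4.6727905]
 [ 405.52216   -199.19897  ]
 [ 561.0731    -176.11723  ]
 [ 532.20795     18.40895  ]]
wheel n [ 0.9949 -0.1007] yaw -5.78 q [0.5425 0.2941 0.1176] 527 zmax 0.19522983865779842 0.03017897243764755
centre front face [0.5424 0.2932] 0.16703613421294888
rimtop [0.5481 0.2943 0.1876] [0.538 0.263 0.182] [0.56  0.337 0.195] 66
mark [0.5385 0.217  0.1452] 3 [266.66666667 219.        ] [0.534 0.215 0.142] [0.546 0.219 0.148]
[[0.546 0.215 0.142]
 [0.536 0.217 0.148]
 [0.534 0.219 0.145]] [[173 124  88]
 [164 102  65]
 [200 121  61]]
```

```bash
cat >> h.py <<'E'
from scipy.spatial.transform import Rotation as Ro
def plan(target,yaw,grip,vmax=.04,wmax=.12,n=None):
    """straight line in world to target & yaw(deg); prints tool-frame rows"""
    s=bot.read_state(); R=Ro.from_rotvec(s['tcp_rot']); p=s['tool_pos']; M=R.as_matrix()
    y0=np.arctan2(M[1,0],M[0,0]); d=np.radians(yaw)-y0; d=(d+np.pi)%(2*np.pi)-np.pi
    D=np.array(target)-p
    k=n or max(1,int(np.ceil(max(np.abs(D).max()/vmax*1.0,abs(d)/wmax,np.linalg.norm(D)/vmax))))
    print('pos',p.round(4),'yaw',np.degrees(y0).round(2),'tilt',M[:,2].round(4),'D',D.round(4),'dyaw',np.degrees(d).round(1),'rows',k,'t',s['time'],'q',s['q'].round(2))
    print('F',s['wrist_force'].round(2),'w',round(s['width'],3))
    for i in range(k):
        print([grip,[round(float(a),4) for a in M.T@(D/k)],round(-d/k,3)]); M=M@Ro.from_rotvec([0,0,-d/k]).as_matrix()
E
python3 - <<'E'
from h import *
for n in ['side0','scene0']:
    P,C,uv=cloud(load(n))
    for y in np.arange(-.4,.16,.08):
        m=(abs(P[:,1]-y)<.04)&(P[:,2]>.05)&(P[:,0]>.4)&(P[:,0]<.9)
        if m.any(): print(n,round(y,2),'xmin',np.percentile(P[m,0],1).round(3),'zmax',P[m,2].max().round(3))
plan([.47,.230,.24],174,0)
E
```

```text
side0 -0.4 xmin 0.463 zmax 0.494
side0 -0.32 xmin 0.568 zmax 0.618
side0 -0.24 xmin 0.566 zmax 0.621
side0 -0.16 xmin 0.567 zmax 0.623
side0 -0.08 xmin 0.578 zmax 0.536
side0 0.0 xmin 0.717 zmax 0.536
side0 0.08 xmin 0.717 zmax 0.607
side0 0.16 xmin 0.717 zmax 0.566
scene0 -0.4 xmin 0.637 zmax 0.609
scene0 -0.32 xmin 0.569 zmax 0.702
scene0 -0.24 xmin 0.565 zmax 0.702
scene0 -0.16 xmin 0.565 zmax 0.701
scene0 -0.08 xmin 0.568 zmax 0.542
scene0 0.0 xmin 0.713 zmax 0.817
scene0 0.08 xmin 0.714 zmax 0.843
scene0 0.16 xmin 0.713 zmax 0.855
pos [ 0.2551 -0.6244  0.2552] yaw 22.22 tilt [-6.0e-04  1.7e-03 -1.0e+00] D [ 0.2149  0.8544 -0.0152] dyaw 151.8 rows 23 t 0.15 q [-1.22  0.26  1.61 -0.    1.27 -0.04]
F [-0.66  0.48  0.09] w 1.002
[0, [0.0227, -0.0309, 0.0007], np.float64(-0.115)]
[0, [0.0261, -0.028, 0.0007], np.float64(-0.115)]
[0, [0.0291, -0.0249, 0.0007], np.float64(-0.115)]
[0, [0.0318, -0.0213, 0.0007], np.float64(-0.115)]
[0, [0.034, -0.0175, 0.0007], np.float64(-0.115)]
[0, [0.0358, -0.0135, 0.0007], np.float64(-0.115)]
[0, [0.0372, -0.0093, 0.0007], np.float64(-0.115)]
[0, [0.038, -0.005, 0.0007], np.float64(-0.115)]
[0, [0.0383, -0.0006, 0.0007], np.float64(-0.115)]
[0, [0.0381, 0.0038, 0.0007], np.float64(-0.115)]
[0, [0.0374, 0.0082, 0.0007], np.float64(-0.115)]
[0, [0.0362, 0.0124, 0.0007], np.float64(-0.115)]
[0, [0.0346, 0.0165, 0.0007], np.float64(-0.115)]
[0, [0.0324, 0.0204, 0.0007], np.float64(-0.115)]
[0, [0.0299, 0.024, 0.0007], np.float64(-0.115)]
[0, [0.0269, 0.0272, 0.0007], np.float64(-0.115)]
[0, [0.0236, 0.0302, 0.0007], np.float64(-0.115)]
[0, [0.02, 0.0327, 0.0007], np.float64(-0.115)]
[0, [0.0161, 0.0347, 0.0007], np.float64(-0.115)]
[0, [0.012, 0.0364, 0.0007], np.float64(-0.115)]
[0, [0.0078, 0.0375, 0.0007], np.float64(-0.115)]
[0, [0.0034, 0.0382, 0.0007], np.float64(-0.115)]
[0, [-0.001, 0.0383, 0.0007], np.float64(-0.115)]
```

{"fn": "servo_tool", "kwargs": {"moves": [[0,[0.023,-0.031,0],-0.115],[0,[0.026,-0.028,0],-0.115],[0,[0.029,-0.025,0],-0.115],[0,[0.032,-0.021,0],-0.115],[0,[0.034,-0.0175,0],-0.115],[0,[0.036,-0.0135,0],-0.115],[0,[0.037,-0.009,0],-0.115],[0,[0.038,-0.005,0],-0.115]]}}

```text
time: 0.82
tool_pos: [0.325, -0.3206, 0.2491]
tcp_rot: [-2.459, -1.945, -0.0]
wrist_force: [0.4, 0.0, 0.2]
width: 0.998
```

```bash
python3 -c "
from h import *
plan([.47,.230,.24],174,0)"
```

```text
pos [ 0.325  -0.3206  0.2491] yaw 76.69 tilt [-0.0041  0.0053 -1.    ] D [ 0.145   0.5506 -0.0091] dyaw 97.3 rows 15 t 0.8167 q [-0.83 -0.15  2.05  0.    1.24 -0.6 ]
F [0.36 0.03 0.22] w 0.998
[0, [0.0379, 0.001, 0.0008], np.float64(-0.113)]
[0, [0.0376, 0.0052, 0.0008], np.float64(-0.113)]
[0, [0.0368, 0.0095, 0.0008], np.float64(-0.113)]
[0, [0.0355, 0.0135, 0.0008], np.float64(-0.113)]
[0, [0.0337, 0.0175, 0.0008], np.float64(-0.113)]
[0, [0.0315, 0.0212, 0.0008], np.float64(-0.113)]
[0, [0.0289, 0.0246, 0.0008], np.float64(-0.113)]
[0, [0.026, 0.0277, 0.0008], np.float64(-0.113)]
[0, [0.0227, 0.0304, 0.0008], np.float64(-0.113)]
[0, [0.0191, 0.0328, 0.0008], np.float64(-0.113)]
[0, [0.0152, 0.0348, 0.0008], np.float64(-0.113)]
[0, [0.0112, 0.0363, 0.0008], np.float64(-0.113)]
[0, [0.007, 0.0373, 0.0008], np.float64(-0.113)]
[0, [0.0028, 0.0378, 0.0008], np.float64(-0.113)]
[0, [-0.0015, 0.0379, 0.0008], np.float64(-0.113)]
```

{"fn": "servo_tool", "kwargs": {"moves": [[0,[0.038,0.001,0],-0.113],[0,[0.0375,0.005,0],-0.113],[0,[0.037,0.0095,0],-0.113],[0,[0.0355,0.0135,0],-0.113],[0,[0.0335,0.0175,0],-0.113],[0,[0.0315,0.021,0],-0.113],[0,[0.029,0.0245,0],-0.113],[0,[0.026,0.0275,0],-0.113]]}}

```text
time: 1.48
tool_pos: [0.3944, -0.0104, 0.2496]
tcp_rot: [-1.304, -2.855, -0.007]
wrist_force: [1.5, -0.7, 0.6]
width: 1.002
```

```bash
python3 -c "
from h import *
plan([.47,.230,.23],174,0)"
```

```text
pos [ 0.3944 -0.0104  0.2496] yaw 130.9 tilt [-0.0011  0.0055 -1.    ] D [ 0.0756  0.2404 -0.0196] dyaw 43.1 rows 7 t 1.4833 q [-0.09 -0.29  2.16  0.01  1.27 -0.81]
F [ 1.46 -0.68  0.56] w 1.002
[0, [0.0189, 0.0306, 0.003], np.float64(-0.107)]
[0, [0.0155, 0.0325, 0.003], np.float64(-0.107)]
[0, [0.0119, 0.034, 0.003], np.float64(-0.107)]
[0, [0.0082, 0.035, 0.003], np.float64(-0.107)]
[0, [0.0044, 0.0357, 0.003], np.float64(-0.107)]
[0, [0.0005, 0.036, 0.003], np.float64(-0.107)]
[0, [-0.0033, 0.0358, 0.003], np.float64(-0.107)]
```

{"fn": "servo_tool", "kwargs": {"moves": [[0,[0.019,0.0305,0.002],-0.107],[0,[0.0155,0.0325,0.002],-0.107],[0,[0.012,0.034,0.002],-0.107],[0,[0.008,0.035,0.002],-0.107],[0,[0.0045,0.0355,0.002],-0.107],[0,[0.0005,0.036,0.002],-0.107],[0,[-0.003,0.03,0.002],-0.1],[0,[0,0,0],0]]}}

```text
time: 2.15
tool_pos: [0.4638, 0.2449, 0.2363]
tcp_rot: [0.099, 3.137, 0.012]
wrist_force: [-0.0, -0.3, 0.7]
width: 1.002
```

```bash
python3 -c "
from h import *
plan([.47,.230,.2],174,0)
c=snap('wrist','w1');c=snap('side','s1')"
```

```text
pos [0.4638 0.2449 0.2363] yaw 176.37 tilt [ 0.0032  0.0077 -1.    ] D [ 0.0062 -0.0149 -0.0363] dyaw -2.4 rows 1 t 2.15 q [ 0.43 -0.01  1.95  0.01  1.2  -1.07]
F [-0.03 -0.26  0.7 ] w 1.002
[0, [-0.007, -0.0147, 0.0362], np.float64(0.041)]
```

View pics/w1.png

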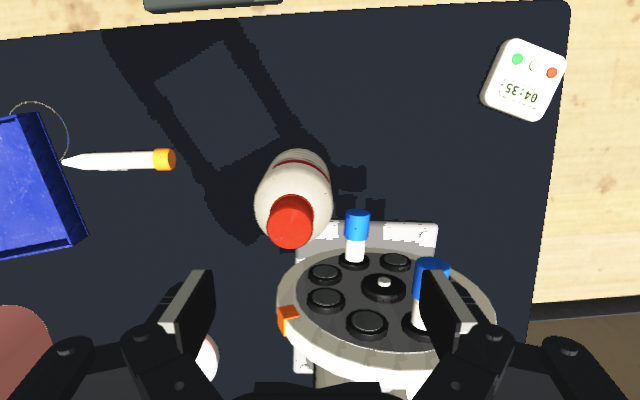

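View pics/s1.png

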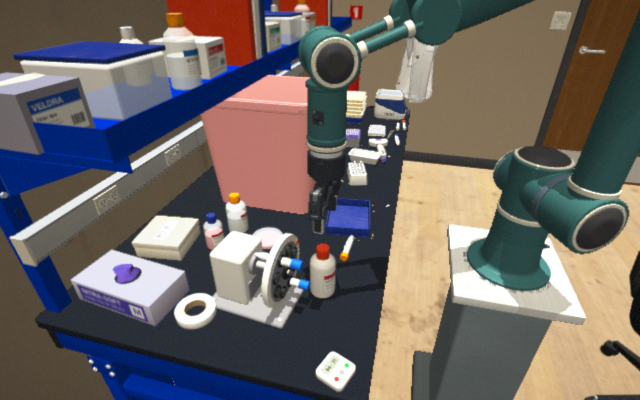

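The wrist view shows the cap at about (291,222), the orange mark at about (288,318), and the tray's near corner at (85,235). I'll measure from it.

Run:
```python
from h import *
from scipy.optimize import least_squares
c=load('w1');P,C,uv=cloud(c); r,g,b=C.T
m=(r>150)&(g<80)&(b<80)&(P[:,2]>.09)&(P[:,2]<.15)
Q=P[m];print(Q.min(0).round(4),Q.max(0).round(4)); T=Q[Q[:,2]>.134]; print('top',T.mean(0),np.ptp(T,axis=0),cv2.minEnclosingCircle((T[:,:2]*1000).astype(np.float32)))
m=(r>150)&(g>60)&(g<160)&(b<80)&(r-g>60)&(P[:,0]>.5)&(P[:,2]>.08)
print('mark',P[m].mean(0).round(4),m.sum(),P[m].min(0).round(4),P[m].max(0).round(4),uv[m].mean(0))
# wheel plane
W=P[(abs(P[:,0]-.55)<.06)&(abs(P[:,1]-.29)<.13)&(P[:,2]>.08)&(P[:,2]<.2)&(C.min(1)>110)]
rng=np.random.default_rng(0);best=0
for _ in range(3000):
    a=W[rng.choice(len(W),2,False)]; d=a[1]-a[0]; nn=np.array([d[1],-d[0]]); L=np.hypot(*nn)
    if L<.05: continue
    nn/=L*np.sign(nn[0]) if nn[0] else 1
    if nn[0]<.8: continue
    e=abs((W[:,:2]-a[0,:2])@nn)<.002
    if e.sum()>best:best=e.sum();bm=e
F=W[bm];q=F.mean(0);V=np.linalg.svd(F[:,:2]-q[:2])[2];nn=V[1]*np.sign(V[1][0]);l=np.array([-nn[1],nn[0]])
t=(F[:,:2]-q[:2])@l
# circle outer: boundary points per angle
z=F[:,2]
print('n',nn,q,best,'z',z.max())
top=W[(W[:,2]>.1)]
def res(p):
    return 0
tt=(F[:,:2]-q[:2])@l; hull=cv2.convexHull((np.c_[tt,z]*1000).astype(np.float32))[:,0]/1000
hull=hull[(hull[:,1]>.12)]
f=least_squares(lambda p:np.hypot(hull[:,0]-p[0],hull[:,1]-.105)-.085,[0.],loss='soft_l1',f_scale=.001)
print('c front',q[:2]+f.x*l,'res',f.fun.round(3))
```

```text
[0.4555 0.2108 0.1113] [0.5376 0.2409 0.1438]
top [0.47248516 0.22557071 0.13733928] [0.08114971 0.03008996 0.00983084] ((497.0625305175781, 224.58935546875), 40.751556396484375)
mark [0.5395 0.2164 0.1383] 196 [0.535  0.2089 0.1234] [0.5501 0.227  0.1448] [284.47959184 317.5       ]
n [ 0.99496879 -0.10018537] [0.54242053 0.27274724 0.15759852] 4576 z 0.1915193250382764
c front [0.54430812 0.29149343] res [-0.    -0.     0.    -0.     0.001  0.002  0.002  0.001  0.002  0.001
  0.001  0.001  0.     0.    -0.    -0.001 -0.001]
```

```bash
python3 -c "
from h import *
plan([.471,.226,.20],174,0,n=3)"
```

```text
pos [0.4626 0.2412 0.2361] yaw 176.03 tilt [ 0.0015  0.0045 -1.    ] D [ 0.0084 -0.0152 -0.0361] dyaw -2.0 rows 3 t 2.25 q [ 0.43 -0.02  1.95  0.    1.2  -1.07]
F [ 1.04 -0.9   0.01] w 1.0
[0, [-0.0031, -0.0049, 0.012], np.float64(0.012)]
[0, [-0.0032, -0.0049, 0.012], np.float64(0.012)]
[0, [-0.0032, -0.0049, 0.012], np.float64(0.012)]
```

{"fn": "servo_tool", "kwargs": {"moves": [[0,[-0.003,-0.005,0.008],0.012],[0,[-0.003,-0.005,0.008],0.012],[0,[-0.003,-0.005,0.008],0.012],[0,[0,0,0.006],0],[0,[0,0,0.006],0],[0,[0,0,0],0],[0,[0,0,0],0],[0,[0,0,0],0]]}}

```text
time: 2.92
tool_pos: [0.4689, 0.2162, 0.1943]
tcp_rot: [-0.191, -3.133, -0.002]
wrist_force: [-0.3, 0.1, -0.0]
width: 0.999
```

```bash
python3 -c "
from h import *
plan([.471,.226,.136],174,0,n=5)"
```

```text
pos [0.4689 0.2162 0.1943] yaw 173.04 tilt [-0.0023  0.0011 -1.    ] D [ 0.0021  0.0098 -0.0583] dyaw 1.0 rows 5 t 2.9167 q [ 0.38  0.01  2.01  0.    1.12 -1.07]
F [-0.3   0.11 -0.03] w 0.999
[0, [-0.0002, 0.002, 0.0117], np.float64(-0.003)]
[0, [-0.0002, 0.002, 0.0117], np.float64(-0.003)]
[0, [-0.0002, 0.002, 0.0117], np.float64(-0.003)]
[0, [-0.0002, 0.002, 0.0117], np.float64(-0.003)]
[0, [-0.0002, 0.002, 0.0117], np.float64(-0.003)]
```

{"fn": "servo_tool", "kwargs": {"moves": [[0,[0,0.004,0.005],-0.005],[0,[0,0.004,0.008],-0.005],[0,[0,0.002,0.01],0],[0,[0,0,0.01],0],[0,[0,0,0.008],0],[0,[0,0,0.004],0],[0,[0,0,0],0],[0,[0,0,0],0]]}}

```text
time: 3.58
tool_pos: [0.47, 0.2285, 0.1445]
tcp_rot: [-0.17, -3.135, -0.002]
wrist_force: [0.8, -0.4, -0.3]
width: 0.999
```

```bash
python3 -c "
from h import *
plan([.471,.226,.136],174,0,n=3)"
```

```text
pos [0.47   0.2285 0.1445] yaw 173.77 tilt [-0.0021  0.0015 -1.    ] D [ 0.001  -0.0025 -0.0085] dyaw 0.2 rows 3 t 3.5833 q [ 0.4   0.08  2.04  0.    1.03 -1.06]
F [ 0.76 -0.43 -0.3 ] w 0.999
[0, [-0.0004, -0.0008, 0.0028], np.float64(-0.001)]
[0, [-0.0004, -0.0008, 0.0028], np.float64(-0.001)]
[0, [-0.0004, -0.0008, 0.0028], np.float64(-0.001)]
```

{"fn": "servo_tool", "kwargs": {"moves": [[0,[-0.0005,-0.001,0.003],0],[0,[-0.0005,-0.001,0.003],0],[0,[0,0,0.001],0],[0,[0,0,0],0],[80,[0,0,0],0],[255,[0,0,0],0],[255,[0,0,0],0],[255,[0,0,0],0]], "newtons": 30}}

```text
time: 4.25
tool_pos: [0.472, 0.2263, 0.1383]
tcp_rot: [0.171, 3.136, 0.004]
wrist_force: [0.3, -1.3, -0.3]
width: 0.457
```

{"fn": "servo_tool", "kwargs": {"moves": [[255,[0,0,0],0],[255,[0,0,0],0],[255,[0,0,0],0],[255,[0,0,0],0],[255,[0,0,0],0],[255,[0,0,0],0],[255,[0,0,0],0],[255,[0,0,0],0]]}}

```text
time: 4.92
tool_pos: [0.4721, 0.2253, 0.1392]
tcp_rot: [0.17, 3.136, 0.001]
wrist_force: [0.4, -0.7, 0.8]
width: 0.378
```

```bash
python3 -c "
from h import *
plan([.471,.226,.2],174,255)
snap('side','s2');c=snap('wrist','w2')
cv2.imwrite('pics/s2c.png',cv2.resize(load('s2')['pixels'][150:350,200:400,::-1],(600,600)))"
```

```text
pos [0.4721 0.2253 0.1392] yaw 173.78 tilt [ 9.e-04  4.e-04 -1.e+00] D [-0.0011  0.0007  0.0608] dyaw 0.2 rows 2 t 4.9167 q [ 0.4   0.08  2.04  0.    1.01 -1.06]
F [ 0.41 -0.67  0.83] w 0.378
[255, [0.0006, 0.0003, -0.0304], np.float64(-0.002)]
[255, [0.0006, 0.0003, -0.0304], np.float64(-0.002)]
```

View pics/s2c.png

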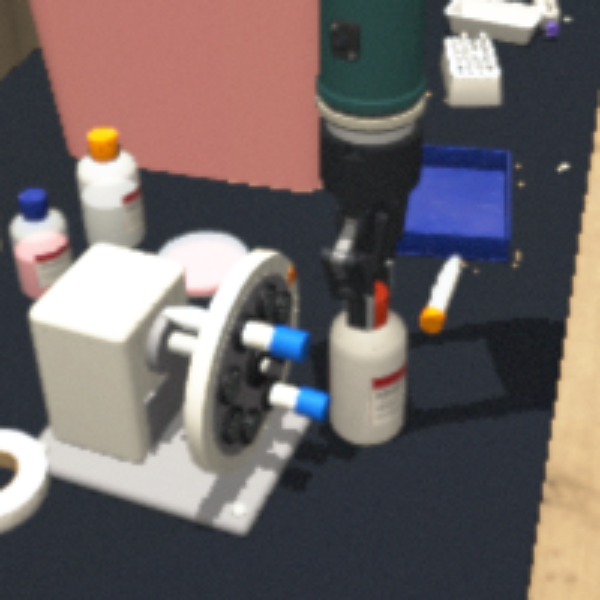

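View pics/w2.png

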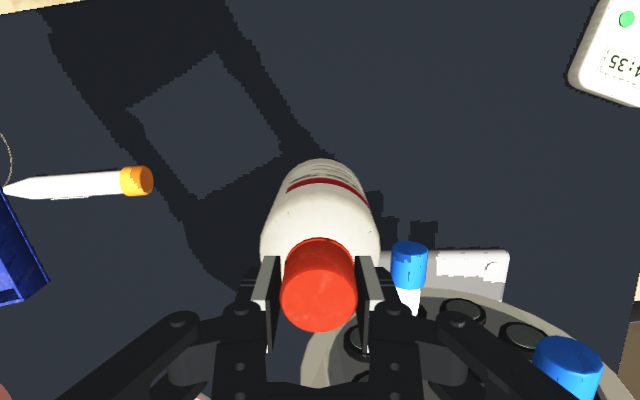

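{"fn": "servo_tool", "kwargs": {"moves": [[255,[0,0,-0.008],0],[255,[0,0,-0.015],0],[255,[0,0,-0.015],0],[255,[0,0,-0.015],0],[255,[0,0,-0.012],0],[255,[0,-0.006,-0.008],0],[255,[0,-0.012,0],0],[255,[0,-0.018,0],0]]}}

```text
time: 5.68
tool_pos: [0.4666, 0.1909, 0.2149]
tcp_rot: [-0.165, -3.134, -0.005]
wrist_force: [-0.1, 0.5, -1.6]
width: 0.37
```

```bash
python3 -c "
from h import *
plan([.465,-.096,.225],174,255,vmax=.022)"
```

```text
pos [0.4666 0.1909 0.2149] yaw 173.96 tilt [-0.0026  0.0035 -1.    ] D [-0.0016 -0.2869  0.0101] dyaw 0.0 rows 14 t 5.6833 q [ 0.34 -0.03  2.01  0.    1.16 -1.13]
F [-0.07  0.52 -1.63] w 0.37
[255, [-0.002, -0.0204, -0.0008], np.float64(-0.0)]
[255, [-0.002, -0.0204, -0.0008], np.float64(-0.0)]
[255, [-0.002, -0.0204, -0.0008], np.float64(-0.0)]
[255, [-0.002, -0.0204, -0.0008], np.float64(-0.0)]
[255, [-0.002, -0.0204, -0.0008], np.float64(-0.0)]
[255, [-0.002, -0.0204, -0.0008], np.float64(-0.0)]
[255, [-0.002, -0.0204, -0.0008], np.float64(-0.0)]
[255, [-0.002, -0.0204, -0.0008], np.float64(-0.0)]
[255, [-0.002, -0.0204, -0.0008], np.float64(-0.0)]
[255, [-0.002, -0.0204, -0.0008], np.float64(-0.0)]
[255, [-0.002, -0.0204, -0.0008], np.float64(-0.0)]
[255, [-0.002, -0.0204, -0.0008], np.float64(-0.0)]
[255, [-0.002, -0.0204, -0.0008], np.float64(-0.0)]
[255, [-0.002, -0.0204, -0.0008], np.float64(-0.0)]
```

Force z is about −1.6 N with the bottle in the jaws, so it is lifted. Now I'll carry it to the tray.

{"fn": "servo_tool", "kwargs": {"moves": [[255,[-0.002,-0.0205,-0.001],0],[255,[-0.002,-0.0205,-0.001],0],[255,[-0.002,-0.0205,-0.001],0],[255,[-0.002,-0.0205,-0.001],0],[255,[-0.002,-0.0205,-0.001],0],[255,[-0.002,-0.0205,-0.001],0],[255,[-0.002,-0.02,-0.001],0],[255,[-0.002,-0.02,-0.001],0]]}}

```text
time: 6.35
tool_pos: [0.4586, 0.0141, 0.2179]
tcp_rot: [-0.161, -3.128, -0.001]
wrist_force: [0.6, -0.1, -1.3]
width: 0.373
```

```bash
python3 -c "
from h import *
plan([.465,-.096,.215],174,255,vmax=.022)"
```

```text
pos [0.4586 0.0141 0.2179] yaw 174.09 tilt [-0.0095  0.0011 -1.    ] D [ 0.0064 -0.1101 -0.0029] dyaw -0.1 rows 6 t 6.35 q [-0.02 -0.12  2.09  0.    1.18 -1.49]
F [ 0.57 -0.12 -1.25] w 0.373
[255, [-0.003, -0.0181, 0.0005], np.float64(0.0)]
[255, [-0.003, -0.0181, 0.0005], np.float64(0.0)]
[255, [-0.003, -0.0181, 0.0005], np.float64(0.0)]
[255, [-0.003, -0.0181, 0.0005], np.float64(0.0)]
[255, [-0.003, -0.0181, 0.0005], np.float64(0.0)]
[255, [-0.003, -0.0181, 0.0005], np.float64(0.0)]
```

{"fn": "servo_tool", "kwargs": {"moves": [[255,[-0.003,-0.02,0],0],[255,[-0.003,-0.02,0],0],[255,[-0.003,-0.019,0],0],[255,[-0.003,-0.017,0],0],[255,[-0.003,-0.012,0],0],[255,[-0.002,-0.006,0],0],[255,[0,0,0],0],[255,[0,0,0],0]]}}

```text
time: 7.02
tool_pos: [0.4573, -0.0943, 0.2125]
tcp_rot: [-0.174, -3.119, 0.001]
wrist_force: [-0.3, 1.1, -1.9]
width: 0.371
```

```bash
python3 -c "
from h import *
plan([.465,-.096,.15],174,255,vmax=.01)
snap('wrist','w3');snap('side','s3');snap('scene','c3')"
```

```text
pos [ 0.4573 -0.0943  0.2125] yaw 173.6 tilt [-1.780e-02  3.000e-04 -9.998e-01] D [ 0.0077 -0.0017 -0.0625] dyaw 0.4 rows 7 t 7.0167 q [-0.25 -0.09  2.07 -0.    1.18 -1.71]
F [-0.26  1.09 -1.85] w 0.371
[255, [-0.0013, -0.0001, 0.0089], np.float64(-0.001)]
[255, [-0.0013, -0.0001, 0.0089], np.float64(-0.001)]
[255, [-0.0013, -0.0001, 0.0089], np.float64(-0.001)]
[255, [-0.0013, -0.0001, 0.0089], np.float64(-0.001)]
[255, [-0.0013, -0.0001, 0.0089], np.float64(-0.001)]
[255, [-0.0013, -0.0001, 0.0089], np.float64(-0.001)]
[255, [-0.0013, -0.0001, 0.0089], np.float64(-0.001)]
```

View pics/w3.png

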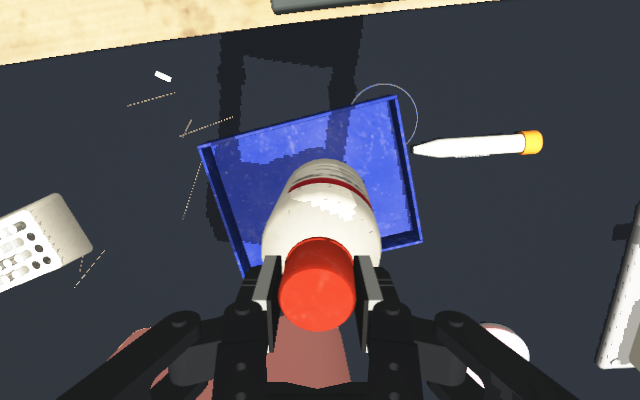

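View pics/s3.png

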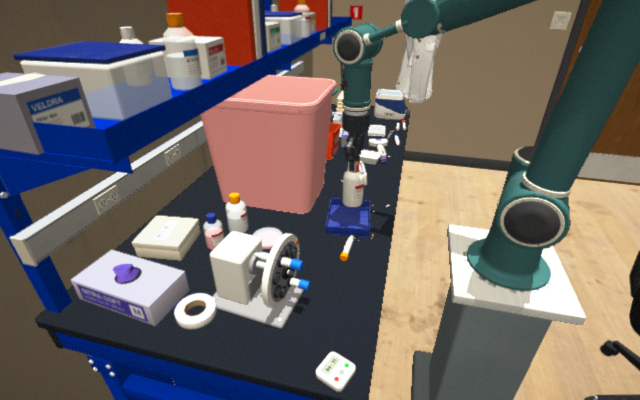

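The bottle is in the jaws over the tray. The tray's rim corners in the wrist view are (201,146), (397,97), (421,241) and about (245,277). I'll check the centre with rays at z=.03.

```bash
python3 -c "
from h import *
c=load('w3')
K=[ray(c,u,v,2,.03) for u,v in [(201,146),(397,97),(421,241),(245,277)]]
for k in K: print(k.round(4))
print(np.linalg.norm(K[0]-K[1]),np.linalg.norm(K[1]-K[2]),'centre',((K[0]+K[2])/2).round(4))
"
```

```text
[ 0.4117 -0.1894  0.03  ]
[ 0.3903 -0.0228  0.03  ]
[ 0.5196 -0.0069  0.03  ]
[ 0.5381 -0.1734  0.03  ]
0.16797165698402383 0.13020644943961496 centre [ 0.4656 -0.0982  0.03  ]
```

{"fn": "servo_tool", "kwargs": {"moves": [[255,[-0.003,-0.001,0.007],0],[255,[-0.003,-0.001,0.009],0],[255,[-0.002,0,0.009],0],[255,[-0.001,0,0.009],0],[255,[-0.001,0,0.008],0],[255,[0,0,0.006],0],[255,[0,0,0.003],0],[255,[0,0,0],0]]}}

```text
time: 7.83
tool_pos: [0.4668, -0.0935, 0.1545]
tcp_rot: [-0.163, -3.117, -0.001]
wrist_force: [-0.2, -0.1, -2.2]
width: 0.367
```

```bash
python3 -c "
from h import *
plan([.465,-.097,.142],174,255,vmax=.01)"
```

```text
pos [ 0.4668 -0.0935  0.1545] yaw 174.0 tilt [-0.0198  0.0014 -0.9998] D [-0.0018 -0.0035 -0.0125] dyaw 0.0 rows 2 t 7.8333 q [-0.25 -0.01  2.11 -0.    1.06 -1.71]
F [-0.19 -0.08 -2.2 ] w 0.367
[255, [0.0006, -0.0018, 0.0063], np.float64(-0.0)]
[255, [0.0006, -0.0018, 0.0063], np.float64(-0.0)]
```

{"fn": "servo_tool", "kwargs": {"moves": [[255,[0,0,0.003],0],[255,[0,0,0.003],0],[255,[0,0,0.002],0],[255,[0,0,0.002],0],[255,[0,0,0.001],0],[255,[0,0,0.001],0],[255,[0,0,0],0],[255,[0,0,0],0]]}}

```text
time: 8.5
tool_pos: [0.4686, -0.094, 0.1442]
tcp_rot: [-0.164, -3.122, 0.0]
wrist_force: [0.1, 0.2, -1.1]
width: 0.365
```

```bash
python3 -c "
from h import *
plan([.465,-.097,.142],174,255,vmax=.01)"
```

```text
pos [ 0.4686 -0.094   0.1442] yaw 173.97 tilt [-1.500e-02  6.000e-04 -9.999e-01] D [-0.0036 -0.003  -0.0022] dyaw 0.0 rows 1 t 8.5 q [-0.25 -0.    2.12 -0.    1.04 -1.71]
F [ 0.06  0.24 -1.1 ] w 0.365
[255, [0.0033, -0.0034, 0.0023], np.float64(-0.0)]
```

{"fn": "servo_tool", "kwargs": {"moves": [[255,[0,0,0.0015],0],[255,[0,0,0.0015],0],[255,[0,0,0.001],0],[255,[0,0,0],0],[255,[0,0,0],0],[255,[0,0,0],0],[255,[0,0,0],0],[255,[0,0,0],0]]}}

```text
time: 9.17
tool_pos: [0.471, -0.0944, 0.1434]
tcp_rot: [-0.165, -3.128, 0.001]
wrist_force: [-0.4, 0.9, 1.1]
width: 0.371
```

```bash
python3 -c "
from h import *
plan([.465,-.097,.142],174,255,vmax=.01)"
```

```text
pos [ 0.471  -0.0944  0.1434] yaw 173.96 tilt [-9.3e-03 -3.0e-04 -1.0e+00] D [-0.006  -0.0026 -0.0014] dyaw 0.0 rows 1 t 9.1667 q [-0.25  0.    2.12 -0.    1.03 -1.71]
F [-0.41  0.91  1.07] w 0.371
[255, [0.0057, -0.0032, 0.0015], np.float64(-0.001)]
```

{"fn": "servo_tool", "kwargs": {"moves": [[150,[0,0,0],0],[130,[0,0,0],0],[100,[0,0,0],0],[60,[0,0,0],0],[20,[0,0,0],0],[0,[0,0,0],0],[0,[0,0,0],0],[0,[0,0,0],0]]}}

```text
time: 9.83
tool_pos: [0.4709, -0.0944, 0.143]
tcp_rot: [-0.165, -3.128, 0.001]
wrist_force: [-0.4, -0.8, -0.6]
width: 1.0
```

```bash
python3 -c "
from h import *
plan([.471,-.097,.24],174,0,vmax=.02)
c=snap('wrist','w4')"
```

```text
pos [ 0.4709 -0.0944  0.143 ] yaw 173.95 tilt [-9.6e-03 -3.0e-04 -1.0e+00] D [ 0.0001 -0.0026  0.097 ] dyaw 0.1 rows 5 t 9.8333 q [-0.25  0.    2.12 -0.    1.03 -1.71]
F [-0.43 -0.84 -0.61] w 1.0
[0, [0.0001, -0.0005, -0.0194], np.float64(-0.0)]
[0, [0.0001, -0.0005, -0.0194], np.float64(-0.0)]
[0, [0.0001, -0.0005, -0.0194], np.float64(-0.0)]
[0, [0.0001, -0.0005, -0.0194], np.float64(-0.0)]
[0, [0.0001, -0.0005, -0.0194], np.float64(-0.0)]
```

View pics/w4.png

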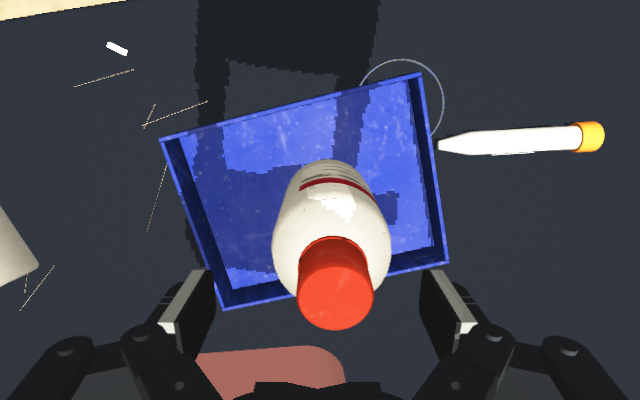

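{"fn": "servo_tool", "kwargs": {"moves": [[0,[0,0,-0.01],0],[0,[0,0,-0.02],0],[0,[0,0,-0.025],0],[0,[0,0,-0.025],0],[0,[0,0,-0.02],0],[0,[0,0.01,-0.01],0],[0,[0,0.02,0],0],[0,[0,0.03,0],0]]}}

```text
time: 10.55
tool_pos: [0.4777, -0.0358, 0.2616]
tcp_rot: [-0.176, -3.126, 0.003]
wrist_force: [0.3, 0.2, -0.5]
width: 0.999
```

```bash
python3 -c "
from h import *
plan([.545,.252,.26],84.3,0,vmax=.035)
c=snap('wrist','w5');snap('side','s5')"
```

```text
pos [ 0.4777 -0.0358  0.2616] yaw 173.55 tilt [-0.0103 -0.0011 -0.9999] D [ 0.0673  0.2878 -0.0016] dyaw -89.2 rows 13 t 10.55 q [-0.13 -0.11  2.   -0.    1.27 -1.58]
F [ 0.27  0.18 -0.5 ] w 0.999
[0, [-0.0027, 0.0226, 0.0], np.float64(0.12)]
[0, [0.0001, 0.0227, 0.0], np.float64(0.12)]
[0, [0.0028, 0.0226, 0.0], np.float64(0.12)]
[0, [0.0055, 0.0221, 0.0], np.float64(0.12)]
[0, [0.0081, 0.0213, 0.0], np.float64(0.12)]
[0, [0.0105, 0.0201, 0.0], np.float64(0.12)]
[0, [0.0129, 0.0187, 0.0], np.float64(0.12)]
[0, [0.015, 0.0171, 0.0], np.float64(0.12)]
[0, [0.0169, 0.0152, 0.0], np.float64(0.12)]
[0, [0.0186, 0.013, 0.0], np.float64(0.12)]
[0, [0.0201, 0.0107, 0.0], np.float64(0.12)]
[0, [0.0212, 0.0082, 0.0], np.float64(0.12)]
[0, [0.022, 0.0056, 0.0], np.float64(0.12)]
```

View pics/s5.png

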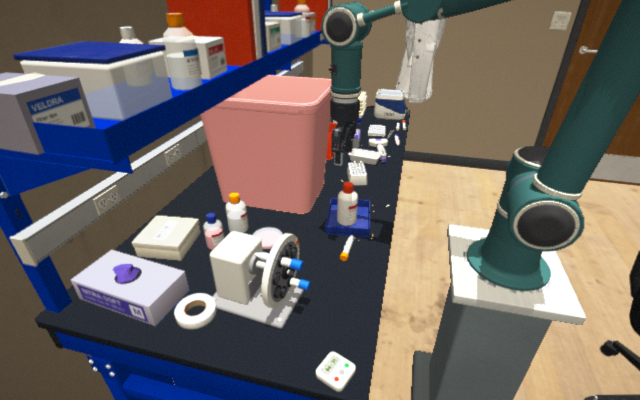

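The bottle stands upright in the tray at (347,205). Next is the wheel.

{"fn": "servo_tool", "kwargs": {"moves": [[0,[-0.003,0.0225,0],0.12],[0,[0,0.0225,0],0.12],[0,[0.003,0.0225,0],0.12],[0,[0.0055,0.022,0],0.12],[0,[0.008,0.0215,0],0.12],[0,[0.0105,0.02,0],0.12],[0,[0.013,0.0185,0],0.12],[0,[0.015,0.017,0],0.12]]}}

```text
time: 11.32
tool_pos: [0.5184, 0.1505, 0.2598]
tcp_rot: [-1.64, -2.666, 0.014]
wrist_force: [-0.5, -0.8, -0.8]
width: 0.998
```

```bash
python3 -c "
from h import *
plan([.545,.252,.26],84.3,0,vmax=.035)"
```

```text
pos [0.5184 0.1505 0.2598] yaw 116.8 tilt [-0.0141 -0.0017 -0.9999] D [0.0266 0.1015 0.0002] dyaw -32.5 rows 5 t 11.3167 q [ 0.24  0.01  1.88  0.    1.26 -0.23]
F [-0.49 -0.83 -0.8 ] w 0.998
[0, [0.0157, 0.0139, -0.0002], np.float64(0.113)]
[0, [0.0172, 0.012, -0.0002], np.float64(0.113)]
[0, [0.0184, 0.01, -0.0002], np.float64(0.113)]
[0, [0.0195, 0.0079, -0.0002], np.float64(0.113)]
[0, [0.0202, 0.0056, -0.0002], np.float64(0.113)]
```

{"fn": "servo_tool", "kwargs": {"moves": [[0,[0.014,0.012,0],0.11],[0,[0.016,0.011,0],0.11],[0,[0.017,0.009,0],0.11],[0,[0.018,0.007,0],0.1],[0,[0.015,0.004,0],0.06],[0,[0,0,0],0],[0,[0,0,0],0],[0,[0,0,0],0]]}}

```text
time: 11.98
tool_pos: [0.5389, 0.2489, 0.2558]
tcp_rot: [-2.26, -2.165, 0.028]
wrist_force: [-0.3, -0.4, -0.1]
width: 1.0
```

```bash
python3 -c "
from h import *
plan([.546,.254,.22],84.3,0,n=4)
c=snap('wrist','w6');snap('side','s6')"
```

```text
pos [0.5389 0.2489 0.2558] yaw 87.53 tilt [-0.021  -0.004  -0.9998] D [ 0.0071  0.0051 -0.0358] dyaw -3.2 rows 4 t 11.9833 q [0.39 0.12 1.77 0.   1.27 0.43]
F [-0.32 -0.4  -0.06] w 1.0
[0, [0.0014, 0.0019, 0.0089], np.float64(0.014)]
[0, [0.0014, 0.0019, 0.0089], np.float64(0.014)]
[0, [0.0014, 0.0019, 0.0089], np.float64(0.014)]
[0, [0.0015, 0.0018, 0.0089], np.float64(0.014)]
```

View pics/w6.png

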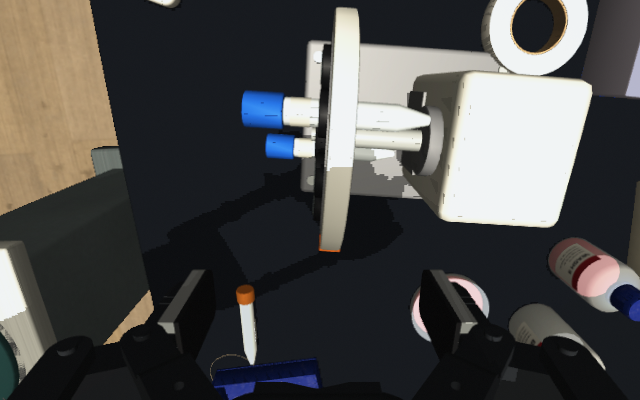

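The wrist view looks down on the rim. The mark shows at about (330,250) at the rim's near end, and the housing is at (500,150). I'll measure the rim's centreline.

Run:
```python
from h import *
c=load('w6');P,C,uv=cloud(c)
m=(C.min(1)>120)&(P[:,2]>.13)&(P[:,2]<.2)&(abs(P[:,0]-.55)<.025)&(P[:,1]>.19)&(P[:,1]<.39)
Q=P[m]
for y in np.arange(.21,.38,.01):
    q=Q[abs(Q[:,1]-y)<.005]
    if len(q)>5: print(round(y,3),len(q),'x',np.percentile(q[:,0],[3,97]).round(4),'zmax',np.percentile(q[:,2],[50,95]).round(4))
```

```text
0.23 32 x [0.5406 0.5507] zmax [0.1676 0.1687]
0.24 205 x [0.5404 0.5518] zmax [0.1725 0.1758]
0.25 260 x [0.5411 0.5529] zmax [0.1796 0.1817]
0.26 322 x [0.5421 0.554 ] zmax [0.1839 0.1861]
0.27 394 x [0.543  0.5551] zmax [0.1874 0.1887]
0.28 431 x [0.5438 0.5562] zmax [0.1892 0.1905]
0.29 540 x [0.5437 0.5574] zmax [0.1899 0.1911]
0.3 733 x [0.539  0.5733] zmax [0.1892 0.1907]
0.31 1404 x [0.5266 0.5737] zmax [0.1607 0.1892]
0.32 949 x [0.5263 0.5698] zmax [0.1837 0.1865]
0.33 548 x [0.5482 0.5616] zmax [0.1804 0.1832]
0.34 512 x [0.5497 0.5627] zmax [0.1749 0.1778]
0.35 454 x [0.5507 0.5636] zmax [0.1662 0.1705]
0.36 365 x [0.5517 0.5642] zmax [0.1544 0.1604]
0.37 163 x [0.5529 0.5647] zmax [0.1407 0.1476]
```

{"fn": "servo_tool", "kwargs": {"moves": [[0,[0.001,0.002,0.008],0.014],[0,[0.001,0.002,0.01],0.014],[0,[0.001,0.002,0.01],0.014],[0,[0.001,0.002,0.01],0.014],[0,[0,0,0.006],0],[0,[0,0,0],0],[0,[0,0,0],0],[0,[0,0,0],0]]}}

```text
time: 12.75
tool_pos: [0.5458, 0.2479, 0.2049]
tcp_rot: [-2.331, -2.089, 0.035]
wrist_force: [0.5, -0.2, -0.1]
width: 1.001
```

```bash
python3 -c "
from h import *
plan([.5468,.2525,.193],84.2,0,n=3)"
```

```text
pos [0.5458 0.2479 0.2049] yaw 83.74 tilt [-0.0243 -0.006  -0.9997] D [ 0.001   0.0046 -0.0119] dyaw 0.5 rows 3 t 12.75 q [0.38 0.17 1.81 0.   1.18 0.49]
F [ 0.49 -0.21 -0.06] w 1.001
[0, [0.0016, 0.0003, 0.0039], np.float64(-0.003)]
[0, [0.0016, 0.0003, 0.0039], np.float64(-0.003)]
[0, [0.0016, 0.0003, 0.0039], np.float64(-0.003)]
```

{"fn": "servo_tool", "kwargs": {"moves": [[0,[0.0015,0.0005,0.004],0],[0,[0.0015,0.0005,0.004],0],[0,[0.001,0,0.003],0],[0,[0,0,0],0],[120,[0,0,0],0],[255,[0,0,0],0],[255,[0,0,0],0],[255,[0,0,0],0]], "newtons": 20}}

```text
time: 13.42
tool_pos: [0.548, 0.253, 0.1946]
tcp_rot: [-2.33, -2.091, 0.03]
wrist_force: [0.0, -0.9, 0.1]
width: 0.455
```

{"fn": "servo_tool", "kwargs": {"moves": [[255,[0,0,0],0],[255,[0,0,0],0],[255,[0,0,0],0],[255,[0,0,0],0],[255,[0,0,0],0],[255,[0,0,0],0],[255,[0,0,0],0],[255,[0,0,0],0]]}}

```text
time: 14.08
tool_pos: [0.5477, 0.253, 0.195]
tcp_rot: [-2.329, -2.092, 0.03]
wrist_force: [-0.1, 0.3, -0.1]
width: 0.151
```

```bash
cat >> h.py <<'E'
W=np.array([.5507,.291]); L=np.array([.101,.995])
def phi():
    s=bot.read_state(); p=s['tool_pos']; M=Ro.from_rotvec(s['tcp_rot']).as_matrix(); tip=p+.025*M[:,2]
    o=(tip[:2]-W)@L; h=tip[2]-.105
    print('p',p.round(4),'tip o,h',o.round(4),h.round(4),'phi',np.arctan2(-o,h).round(3),'r',np.hypot(o,h).round(4),'yaw',np.degrees(np.arctan2(M[1,0],M[0,0])).round(1),'tilt',M[:,2].round(3),'F',s['wrist_force'].round(1),'T',s['torque'].round(2),'w',s['width'].round(3),s['time'])
    return o,h
E
python3 -c "
from h import *
phi()"
```

```text
Traceback (most recent call last):
  File "h.py", line 35, in phi
    print('p',p.round(4),'tip o,h',o.round(4),h.round(4),'phi',np.arctan2(-o,h).round(3),'r',np.hypot(o,h).round(4),'yaw',np.degrees(np.arctan2(M[1,0],M[0,0])).round(1),'tilt',M[:,2].round(3),'F',s['wrist_force'].round(1),'T',s['torque'].round(2),'w',s['width'].round(3),s['time'])
                                                                                                                                                                                                                                                           ^^^^^^^^^^^^^^^^
AttributeError: 'float' object has no attribute 'round'
```

{"fn": "servo_tool", "kwargs": {"moves": [[255,[0.002,0,-0.0012],0],[255,[0.003,0,-0.0016],0],[255,[0.003,0,-0.0015],0],[255,[0.0031,0,-0.0013],0],[255,[0.0032,0,-0.0011],0],[255,[0.0033,0,-0.0009],0],[255,[0.0033,0,-0.0008],0],[255,[0.0034,0,-0.0006],0]]}}

```text
time: 14.75
tool_pos: [0.55, 0.2756, 0.2027]
tcp_rot: [-2.332, -2.095, 0.042]
wrist_force: [-0.6, -3.0, 0.4]
width: 0.155
```

```bash
sed -i "s/s\['width'\].round(3)/round(s['width'],3)/" h.py; python3 -c "
from h import *
phi()"
```

```text
p [0.55   0.2756 0.2027] tip o,h -0.0158 0.0727 phi 0.214 r 0.0744 yaw 83.9 tilt [-0.024 -0.013 -1.   ] F [-0.6 -3.   0.4] T [-0.63  0.01  0.13] w 0.155 14.75
```

{"fn": "servo_tool", "kwargs": {"moves": [[255,[0.0034,0,-0.0006],0],[255,[0.0034,0,-0.0004],0],[255,[0.0035,0,-0.0003],0],[255,[0.0035,0,-0.0001],0],[255,[0.0035,0,0.0001],0],[255,[0.0035,0,0.0002],0],[255,[0.0034,0,0.0004],0],[255,[0.0034,0,0.0006],0]]}}

```text
time: 15.42
tool_pos: [0.5532, 0.3062, 0.2034]
tcp_rot: [-2.332, -2.095, 0.042]
wrist_force: [-0.2, -2.5, -0.0]
width: 0.158
```

```bash
python3 -c "
from h import *
phi()"
```

```text
p [0.5532 0.3062 0.2034] tip o,h 0.015 0.0734 phi -0.202 r 0.075 yaw 83.9 tilt [-0.024 -0.013 -1.   ] F [-0.2 -2.5 -0. ] T [-0.68  0.07  0.06] w 0.158 15.4167
```

{"fn": "servo_tool", "kwargs": {"moves": [[255,[0.0034,0,0.0007],0],[255,[0.0034,0,0.0009],0],[255,[0.0033,0,0.001],0],[255,[0.0033,0,0.0012],0],[255,[0.003,0,0.0013],0],[255,[0.002,0,0.001],0],[255,[0,0,0],0],[255,[0,0,0],0]]}}

```text
time: 16.08
tool_pos: [0.5555, 0.3283, 0.1973]
tcp_rot: [-2.331, -2.094, 0.039]
wrist_force: [-0.6, -2.4, 1.5]
width: 0.159
```

```bash
python3 -c "
from h import *
phi()
c=snap('wrist','w7');c=snap('side','s7');snap('scene','c7')
cv2.imwrite('pics/s7c.png',cv2.resize(load('s7')['pixels'][190:340,210:360,::-1],(600,600),interpolation=cv2.INTER_CUBIC))"
```

```text
p [0.5555 0.3283 0.1973] tip o,h 0.0372 0.0673 phi -0.505 r 0.0769 yaw 83.9 tilt [-0.023 -0.011 -1.   ] F [-0.6 -2.4  1.5] T [-0.73  0.05  0.02] w 0.159 16.0833
```

View pics/s7c.png

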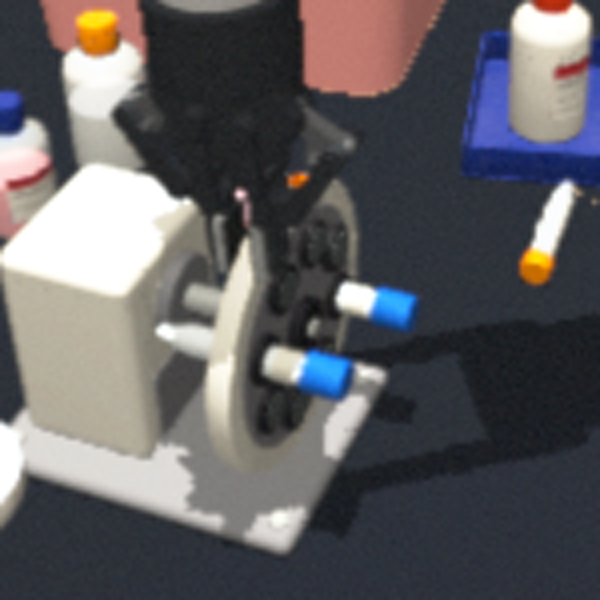

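View pics/w7.png

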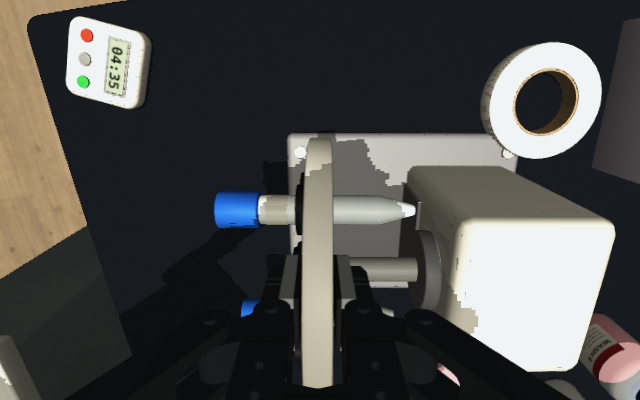

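{"fn": "servo_tool", "kwargs": {"moves": [[150,[0,0,0],0],[80,[0,0,0],0],[0,[0,0,0],0],[0,[0,0,0],0],[0,[0,0,0],0],[0,[0,0,-0.01],0],[0,[0,0,-0.02],0],[0,[0,0,-0.02],0]]}}

```text
time: 16.9
tool_pos: [0.5539, 0.329, 0.2436]
tcp_rot: [-2.328, -2.088, 0.048]
wrist_force: [0.3, 0.2, 0.7]
width: 1.001
```

{"fn": "servo_tool", "kwargs": {"moves": [[0,[-0.01,-0.001,-0.01],0],[0,[-0.02,-0.001,0],0],[0,[-0.02,-0.001,0],0],[0,[-0.02,0,0],0],[0,[-0.005,0,0],0],[0,[0,0,0],0],[0,[0,0,0],0],[0,[0,0,0],0]]}}

```text
time: 17.57
tool_pos: [0.5459, 0.2525, 0.2667]
tcp_rot: [-2.331, -2.092, 0.022]
wrist_force: [0.6, 0.3, -0.2]
width: 0.999
```

```bash
python3 -c "
from h import *
phi()
c=snap('wrist','w8');snap('side','s8');snap('scene','c8')
cv2.imwrite('pics/s8c.png',cv2.resize(load('s8')['pixels'][190:340,210:360,::-1],(600,600),interpolation=cv2.INTER_CUBIC))"
```

```text
p [0.5459 0.2525 0.2667] tip o,h -0.0389 0.1367 phi 0.277 r 0.1421 yaw 83.8 tilt [-0.017 -0.003 -1.   ] F [ 0.6  0.3 -0.2] T [-0.02 -0.01 -0.02] w 0.999 17.5667
```

View pics/w8.png

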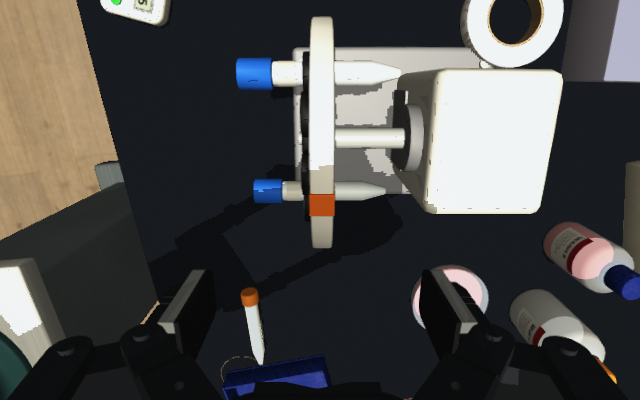

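View pics/s8c.png

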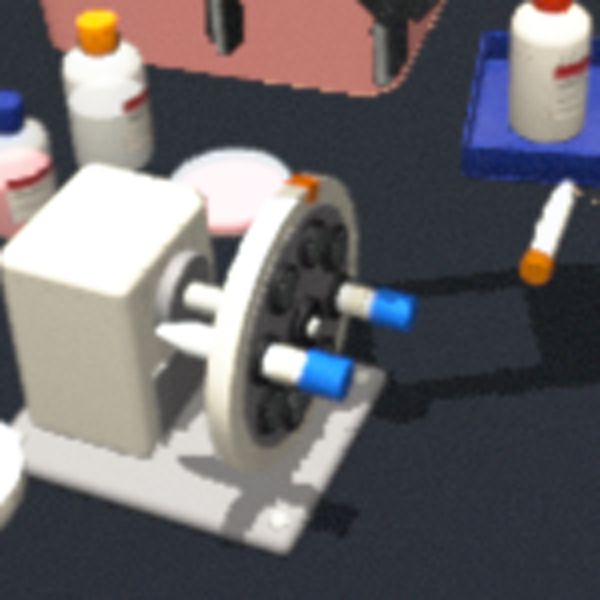

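In the wrist view the mark is now on top of the rim, centred at about (322,205). I'll measure its angle from depth.

```bash
cat >> h.py <<'E'
def markang(f):
    c=load(f);P,C,uv=cloud(c);r,g,b=C.T
    m=(r>140)&(g>40)&(g<150)&(b<90)&(r-g>60)&(abs(P[:,0]-.55)<.03)&(abs(P[:,1]-.29)<.1)&(P[:,2]>.1)
    Q=P[m]; Q=Q[np.hypot((Q[:,:2]-W)@L,Q[:,2]-.105)>.08]
    o=(Q[:,:2]-W)@L; a=np.arctan2(-o,Q[:,2]-.105)
    print(f,'mark n',len(Q),Q.mean(0).round(4),'ang lo/hi/mid/mean',np.percentile(a,2).round(3),np.percentile(a,98).round(3),((np.percentile(a,2)+np.percentile(a,98))/2).round(3),a.mean().round(3), 'r',np.hypot(o,Q[:,2]-.105).mean())
    # rim centre check by circle fit on rim outer surface points
    m=(abs((P[:,:2]-W)@np.array([.995,-.101]))<.006)&(np.hypot((P[:,:2]-W)@L,P[:,2]-.105)>.078)&(np.hypot((P[:,:2]-W)@L,P[:,2]-.105)<.095)&(P[:,2]>.13)
    from scipy.optimize import least_squares
    o=(P[m,:2]-W)@L; z=P[m,2]
    s=least_squares(lambda p:np.hypot(o-p[0],z-p[1])-.085,[0,.105],loss='soft_l1',f_scale=.001); print('rim fit o,z',s.x.round(4),m.sum())
    a=np.arctan2(-((Q[:,:2]-W)@L-s.x[0]),Q[:,2]-s.x[1]); print('ang about fit centre',((np.percentile(a,2)+np.percentile(a,98))/2).round(3))
    # tubes (blue caps)
    m=(b>130)&(r<90)&(abs(P[:,0]-.5)<.04)&(abs(P[:,1]-.29)<.1)&(P[:,2]>.06)
    for q in (P[m&(P[:,1]>.29)],P[m&(P[:,1]<.29)]):
        if len(q): print('blue top z',np.percentile(q[:,2],95).round(4),q.mean(0).round(4),len(q))
E
python3 -c "
from h import *
for f in ['w8','s8','c8']: markang(f)
c=load('w8')
for uv in [(322,194),(322,216)]: 
  p=ray(c,*uv,2,.188); print(p)
"
```

```text
w8 mark n 507 [0.5485 0.2641 0.1863] ang lo/hi/mid/mean 0.238 0.413 0.326 0.321 r 0.08579132815347702
rim fit o,z [0.0003 0.1052] 4809
ang about fit centre 0.33
blue top z 0.1334 [0.5105 0.3435 0.131 ] 1028
blue top z 0.1002 [0.5012 0.253  0.0978] 495
s8 mark n 17 [0.5449 0.2669 0.1839] ang lo/hi/mid/mean 0.206 0.39 0.298 0.302 r 0.08271643417836207
rim fit o,z [0.003  0.1033] 292
ang about fit centre 0.325
blue top z 0.6297 [0.5096 0.3461 0.1738] 117
blue top z 0.617 [0.4955 0.259  0.1936] 99
c8 mark n 11 [0.5455 0.2653 0.1863] ang lo/hi/mid/mean 0.247 0.362 0.305 0.311 r 0.08542689706264346
rim fit o,z [0.0003 0.1044] 111
ang about fit centre 0.307
blue top z 0.6288 [0.5087 0.3363 0.2203] 38
blue top z 0.6258 [0.5109 0.2558 0.4125] 65
[0.54946796 0.27125345 0.188     ]
[0.54808207 0.25787138 0.188     ]
```

```bash
python3 -c "
from h import *
plan([.5495,.279,.225],84.2,0,n=4)"
```

```text
pos [0.5459 0.2529 0.2663] yaw 83.89 tilt [-0.0175 -0.0029 -0.9998] D [ 0.0036  0.0261 -0.0413] dyaw 0.3 rows 4 t 17.7167 q [0.39 0.13 1.74 0.   1.28 0.5 ]
F [ 0.25  0.7  -0.03] w 0.998
[0, [0.0066, 0.0004, 0.0103], np.float64(-0.001)]
[0, [0.0066, 0.0004, 0.0103], np.float64(-0.001)]
[0, [0.0066, 0.0004, 0.0103], np.float64(-0.001)]
[0, [0.0066, 0.0004, 0.0103], np.float64(-0.001)]
```

{"fn": "servo_tool", "kwargs": {"moves": [[0,[0.006,0.0005,0.008],0],[0,[0.007,0.0005,0.009],0],[0,[0.007,0.0005,0.009],0],[0,[0.004,0.0005,0.009],0],[0,[0,0,0.004],0],[0,[0,0,0],0],[0,[0,0,0],0],[0,[0,0,0],0]]}}

```text
time: 18.38
tool_pos: [0.5483, 0.2817, 0.2187]
tcp_rot: [-2.324, -2.096, 0.033]
wrist_force: [-0.1, -0.2, -0.2]
width: 1.002
```

```bash
python3 -c "
from h import *
plan([.5495,.279,.204],84.2,0,n=3);phi()"
```

```text
pos [0.5483 0.2817 0.2187] yaw 84.12 tilt [-0.0235 -0.005  -0.9997] D [ 0.0012 -0.0027 -0.0147] dyaw 0.1 rows 3 t 18.3833 q [0.43 0.19 1.76 0.01 1.21 0.53]
F [-0.11 -0.22 -0.23] w 1.002
[0, [-0.0008, 0.0006, 0.0049], np.float64(-0.0)]
[0, [-0.0008, 0.0006, 0.0049], np.float64(-0.0)]
[0, [-0.0008, 0.0006, 0.0049], np.float64(-0.0)]
p [0.5483 0.2817 0.2187] tip o,h -0.0097 0.0887 phi 0.109 r 0.0892 yaw 84.1 tilt [-0.023 -0.005 -1.   ] F [-0.1 -0.2 -0.2] T [-0.04 -0.05  0.03] w 1.002 18.3833
```

{"fn": "servo_tool", "kwargs": {"moves": [[0,[-0.001,0.0005,0.004],0],[0,[-0.001,0.0005,0.005],0],[0,[-0.001,0,0.004],0],[0,[0,0,0],0],[120,[0,0,0],0],[255,[0,0,0],0],[255,[0,0,0],0],[255,[0,0,0],0]]}}

```text
time: 19.05
tool_pos: [0.5498, 0.2772, 0.2062]
tcp_rot: [-2.326, -2.095, 0.028]
wrist_force: [0.1, 0.2, -0.4]
width: 0.455
```

{"fn": "servo_tool", "kwargs": {"moves": [[255,[0,0,0],0],[255,[0,0,0],0],[255,[0,0,0],0],[255,[0,0,0],0],[255,[0,0,0],0],[255,[0,0,0],0],[255,[0,0,0],0],[255,[0,0,0],0]]}}

```text
time: 19.72
tool_pos: [0.5502, 0.2774, 0.2068]
tcp_rot: [-2.326, -2.096, 0.027]
wrist_force: [0.8, -0.1, 0.4]
width: 0.154
```

```bash
python3 -c "
from h import *
phi()"
```

```text
p [0.5502 0.2774 0.2068] tip o,h -0.0138 0.0768 phi 0.177 r 0.078 yaw 84.0 tilt [-0.019 -0.004 -1.   ] F [ 0.8 -0.1  0.4] T [-0.05 -0.02  0.07] w 0.154 19.7167
```

{"fn": "servo_tool", "kwargs": {"moves": [[255,[0.002,0,-0.0004],0],[255,[0.004,0,-0.0006],0],[255,[0.0045,0,-0.0005],0],[255,[0.0045,0,-0.0002],0],[255,[0.0045,0,0],0],[255,[0.0045,0,0.0002],0],[255,[0.003,0,0.0004],0],[255,[0.002,0,0.0003],0]]}}

```text
time: 20.38
tool_pos: [0.5531, 0.3057, 0.2072]
tcp_rot: [-2.329, -2.099, 0.036]
wrist_force: [0.3, -2.9, -0.5]
width: 0.159
```

{"fn": "servo_tool", "kwargs": {"moves": [[255,[0,0,0],0],[255,[0,0,0],0],[255,[0,0,0],0],[255,[0,0,0],0],[255,[0,0,0],0],[255,[0,0,0],0],[255,[0,0,0],0],[255,[0,0,0],0]]}}

```text
time: 21.05
tool_pos: [0.5532, 0.3066, 0.2071]
tcp_rot: [-2.329, -2.099, 0.035]
wrist_force: [-0.4, -2.2, 1.0]
width: 0.15
```

```bash
python3 -c "
from h import *
phi();snap('side','s9');markang('s9');snap('scene','c9');markang('c9')"
```

```text
p [0.5532 0.3066 0.2071] tip o,h 0.0154 0.0771 phi -0.198 r 0.0786 yaw 84.1 tilt [-0.021 -0.01  -1.   ] F [-0.4 -2.2  1. ] T [-0.54 -0.04 -0.01] w 0.15 21.05h.py:42: RuntimeWarning: Mean of empty slice.
  print(f,'mark n',len(Q),Q.mean(0).round(4),'ang lo/hi/mid/mean',np.percentile(a,2).round(3),np.percentile(a,98).round(3),((np.percentile(a,2)+np.percentile(a,98))/2).round(3),a.mean().round(3), 'r',np.hypot(o,Q[:,2]-.105).mean())
  ret = um.true_divide(
Traceback (most recent call last):
  File "h.py", line 42, in markang
    print(f,'mark n',len(Q),Q.mean(0).round(4),'ang lo/hi/mid/mean',np.percentile(a,2).round(3),np.percentile(a,98).round(3),((np.percentile(a,2)+np.percentile(a,98))/2).round(3),a.mean().round(3), 'r',np.hypot(o,Q[:,2]-.105).mean())
                                                                    ~~~~~~~~~~~~~^^^^^
IndexError: index -1 is out of bounds for axis 0 with size 0
```

{"fn": "servo_tool", "kwargs": {"moves": [[180,[0,0,0],0],[120,[0,0,0],0],[50,[0,0,0],0],[0,[0,0,0],0],[0,[0,0,0],0],[0,[0,0,-0.01],0],[0,[0,0,-0.02],0],[0,[0,0,-0.02],0]]}}

```text
time: 21.77
tool_pos: [0.5512, 0.3084, 0.2537]
tcp_rot: [-2.324, -2.094, 0.044]
wrist_force: [0.9, -0.1, -0.1]
width: 1.001
```

{"fn": "servo_tool", "kwargs": {"moves": [[0,[-0.01,-0.001,0],0],[0,[-0.02,-0.001,0],0],[0,[-0.015,-0.001,0],0],[0,[-0.005,0,0],0],[0,[0,0,0],0],[0,[0,0,0],0],[0,[0,0,0],0],[0,[0,0,0],0]]}}

```text
time: 22.43
tool_pos: [0.5445, 0.2567, 0.2596]
tcp_rot: [-2.326, -2.094, 0.029]
wrist_force: [0.4, -0.1, 0.0]
width: 1.006
```

```bash
python3 -c "
from h import *
phi()
for n,f in [('wrist','w10'),('side','s10'),('scene','c10')]:
  snap(n,f); markang(f)"
```

```text
p [0.5445 0.2567 0.2596] tip o,h -0.0349 0.1296 phi 0.263 r 0.1342 yaw 84.0 tilt [-0.021 -0.004 -1.   ] F [ 0.4 -0.1  0. ] T [-0.02  0.01  0.  ] w 1.006 22.4333
w10 mark n 607 [0.5515 0.2884 0.1908] ang lo/hi/mid/mean -0.071 0.105 0.017 0.03 r 0.08592402656846117
rim fit o,z [0.0003 0.1052] 5094
ang about fit centre 0.021
blue top z 0.1181 [0.5109 0.3461 0.1159] 954
blue top z 0.1158 [0.5006 0.2484 0.1143] 380
s10 mark n 22 [0.5478 0.2909 0.1885] ang lo/hi/mid/mean -0.074 0.071 -0.002 0.005 r 0.0835395127686606
rim fit o,z [0.0029 0.1034] 288
ang about fit centre 0.034
blue top z 0.6143 [0.5085 0.3497 0.1482] 110
blue top z 0.612 [0.4949 0.2551 0.2086] 91
c10 mark n 11 [0.5487 0.2907 0.1894] ang lo/hi/mid/mean -0.049 0.07 0.011 0.006 r 0.08444491190195584
rim fit o,z [0.0012 0.1047] 99
ang about fit centre 0.025
blue top z 0.6244 [0.5105 0.3365 0.2348] 42
blue top z 0.6182 [0.509  0.2516 0.3986] 58
```

View pics/w10.png

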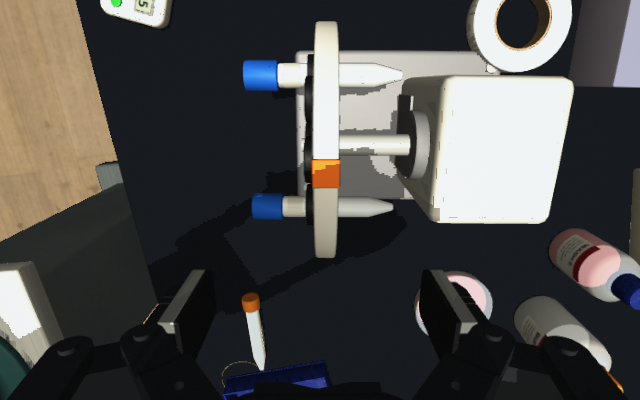

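Run:
```python
from h import *
c=load('w10')
a=c['pixels'][145:205,325]; print([(145+i,*x) for i,x in enumerate(a) if 10<i<50])
n=np.array([.995,-.101])
for v in (159,188):
    d=ray(c,326,v,2,.1895); o=(d[:2]-W)@L; print(v,d,o,-np.arcsin(o/.085))
cv2.imwrite('pics/w10c.png',cv2.resize(c['pixels'][0:270,200:420,::-1],(489,600),interpolation=cv2.INTER_CUBIC))
P,C,uv=cloud(c);r,g,b=C.T
m=(r-b>70)&(r>140)&(abs(P[:,0]-.55)<.03)&(abs(P[:,1]-.29)<.05)&(P[:,2]>.17)
Q=P[m];o=(Q[:,:2]-W)@L-.0003;an=np.arctan2(-o,Q[:,2]-.105);print(len(Q),np.percentile(an,[1,50,99]),an.mean())
```

```text
[(156, np.uint8(242), np.uint8(245), np.uint8(245)), (157, np.uint8(241), np.uint8(244), np.uint8(245)), (158, np.uint8(241), np.uint8(244), np.uint8(245)), (159, np.uint8(176), np.uint8(121), np.uint8(86)), (160, np.uint8(240), np.uint8(138), np.uint8(39)), (161, np.uint8(241), np.uint8(178), np.uint8(59)), (162, np.uint8(241), np.uint8(183), np.uint8(61)), (163, np.uint8(241), np.uint8(183), np.uint8(61)), (164, np.uint8(241), np.uint8(182), np.uint8(60)), (165, np.uint8(230), np.uint8(150), np.uint8(48)), (166, np.uint8(229), np.uint8(147), np.uint8(46)), (167, np.uint8(229), np.uint8(147), np.uint8(46)), (168, np.uint8(230), np.uint8(147), np.uint8(46)), (169, np.uint8(204), np.uint8(94), np.uint8(29)), (170, np.uint8(202), np.uint8(92), np.uint8(28)), (171, np.uint8(201), np.uint8(90), np.uint8(27)), (172, np.uint8(201), np.uint8(90), np.uint8(28)), (173, np.uint8(202), np.uint8(91), np.uint8(28)), (174, np.uint8(202), np.uint8(91), np.uint8(28)), (175, np.uint8(200), np.uint8(90), np.uint8(27)), (176, np.uint8(201), np.uint8(89), np.uint8(28)), (177, np.uint8(200), np.uint8(90)
[... 404 characters left out ...]
.uint8(26)), (186, np.uint8(198), np.uint8(87), np.uint8(26)), (187, np.uint8(180), np.uint8(77), np.uint8(22)), (188, np.uint8(186), np.uint8(157), np.uint8(124)), (189, np.uint8(193), np.uint8(187), np.uint8(165)), (190, np.uint8(192), np.uint8(187), np.uint8(165)), (191, np.uint8(193), np.uint8(186), np.uint8(166)), (192, np.uint8(190), np.uint8(185), np.uint8(163)), (193, np.uint8(191), np.uint8(185), np.uint8(164)), (194, np.uint8(190), np.uint8(184), np.uint8(164))]
159 [0.55198497 0.29718499 0.1895    ] 0.00628384446895897 -0.07399508738807238
188 [0.55044023 0.28124464 0.1895    ] -0.009732815755958463 0.11475541427059768
786 [-0.07220279  0.01477084  0.1087522 ] 0.015609292598031359
```

The mark is about 0.016 rad (1°) from straight up, and the heights of the two tubes agree. I'll lift clear and do a final check.

{"fn": "servo_tool", "kwargs": {"moves": [[0,[-0.01,0,-0.01],0],[0,[-0.02,0,-0.02],0],[0,[-0.03,0,-0.01],0],[0,[-0.03,0,0],0],[0,[-0.02,0,0],0],[0,[-0.01,0,0],0],[0,[0,0,0],0],[0,[0,0,0],0]]}}

```text
time: 23.25
tool_pos: [0.533, 0.1332, 0.3061]
tcp_rot: [-2.321, -2.103, 0.027]
wrist_force: [0.3, 0.2, -0.7]
width: 0.999
```

Run:
```python
from h import *
for n,f in [('side','s11'),('scene','c11')]: snap(n,f); markang(f)
cv2.imwrite('pics/s11c.png',cv2.resize(load('s11')['pixels'][180:390,190:400,::-1],(600,600),interpolation=cv2.INTER_CUBIC))
cv2.imwrite('pics/c11c.png',cv2.resize(load('c11')['pixels'][170:310,190:390,::-1],(800,560),interpolation=cv2.INTER_CUBIC))
c=load('s11');P,C,uv=cloud(c);r,g,b=C.T
m=(r>150)&(g<90)&(b<80)&(abs(P[:,0]-.47)<.06)&(abs(P[:,1]+.095)<.08)&(P[:,2]>.08)&(P[:,2]<.2)
print('cap',P[m].min(0).round(3),P[m].max(0).round(3))
a=load('s11')['pixels'].astype(int);b0=load('side0')['pixels'].astype(int)
print(bot.read_state()['tool_pos'])
```

```text
s11 mark n 5 [0.5427 0.2931 0.1868] ang lo/hi/mid/mean -0.087 0.063 -0.012 -0.015 r 0.08190736076118052
rim fit o,z [0.0029 0.1034] 291
ang about fit centre 0.023
blue top z 0.1158 [0.5081 0.3532 0.1113] 101
blue top z 0.1137 [0.4974 0.2543 0.109 ] 78
c11 mark n 4 [0.5435 0.2915 0.1911] ang lo/hi/mid/mean -0.04 0.05 0.005 0.003 r 0.08621512462960064
rim fit o,z [0.0003 0.1041] 109
ang about fit centre 0.008
blue top z 0.1193 [0.5072 0.3483 0.1143] 32
blue top z 0.1192 [0.499  0.2472 0.1293] 31
cap [ 0.455 -0.086  0.116] [ 0.485 -0.067  0.141]
[0.53295314 0.13393    0.30574342]
```

View pics/s11c.png

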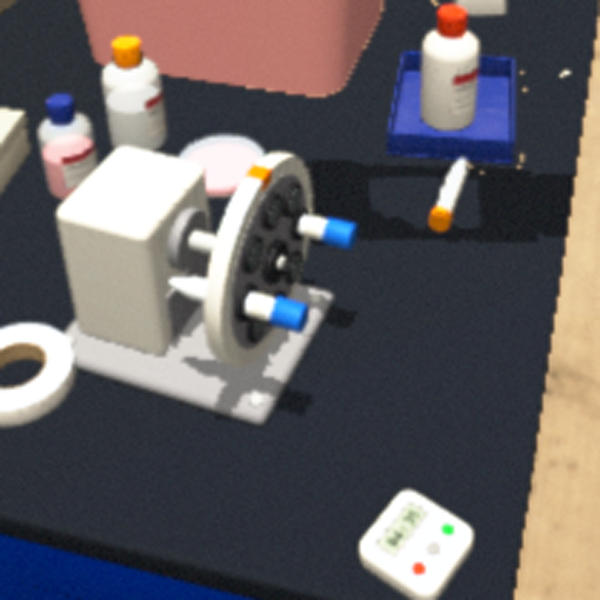

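View pics/c11c.png

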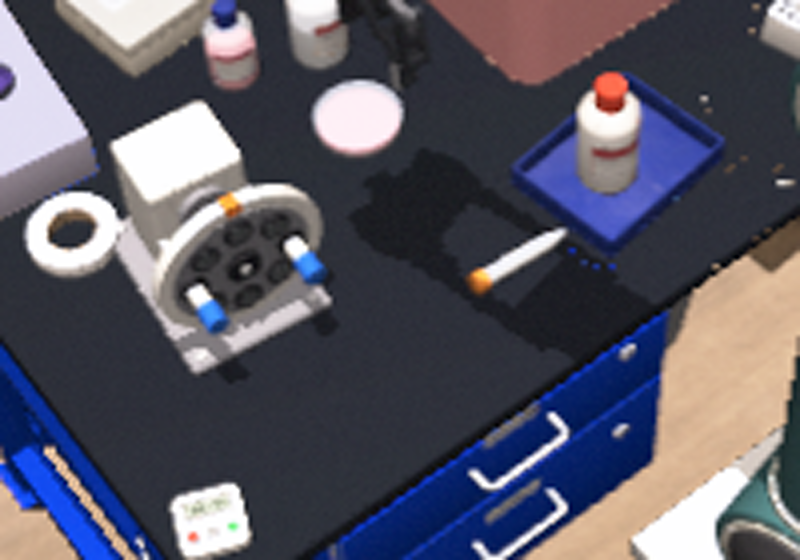

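The bottle is upright in the tray (cap at crop (611,90)). The mark is at the top of the rim (crop (231,204)) and the two tubes are level. The timer, spare tube and dish look unmoved.

```bash
python3 -c "
from workcell import bot
print(bot.finish_job())"
```

```text
the job is handed in; nothing more can be done
None
```

I gripped the bottle by its cap and stood it upright near the middle of the blue tray. Then I turned the wheel in two rim pinches until the orange mark pointed up, and backed the gripper away, touching nothing. I handed the job in at about 23 s.

- **Mark:** the close wrist view put it about 0.016 rad (1°) from straight up, towards the robot's right. The tube heights agreed. The coarser side and scene views scattered between about −0.015 and +0.03 rad. I left it there rather than risk another pinch.
- **Slip:** the first turning stroke fell short by about 0.2 rad because the pads slipped or sprang back on release. The second stroke made that up.
- **Bottle:** the last views show it upright on the tray floor. It was set down with the tool tilted by about half a degree.
- **Bystanders:** the timer, spare tube and dish look unmoved by eye in the last views. I did not measure their positions again, and I did not check the tube rack specifically.
- **Force:** the wrist force readings I saw stayed around 3 N or less.

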